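Unpack the spice box and put its tray back the right way round

TASK

The tray of the spice box was pushed into its sleeve back to front, so its knob is inside and its plain end sticks out. First draw the tray right out of the sleeve, then stand every tin that was in it upright on the narrow raised rail. Then turn the empty tray end for end and slide it back into the sleeve, plain end first, until it is fully home with only the knob outside. Leave the egg cups, the glass bowl and the grater where they stand.

Things in the scene. Friction and masses are not known exactly. Their poses are not given: they have to be found in the camera images.
- sleeve: Box sleeve of dark wood with a clear top, fixed on the chopping board (board top 15 above the worktop), lying flat. Outside 246 long, 74 wide, 57 high; inside 240 deep, 66 wide, 50 high above a 3 mm floor. Open only at the mouth. Origin: underside, at the middle of the inner depth; +x points inward: mouth at x = -120, inner back wall at x = +120; z up.
- sleeve_mouth (a point): Middle of the mouth's lower edge, on top of the sleeve's 3 mm floor (the tray drops 3 mm onto the board when it leaves the sleeve); axes as the sleeve. The tray's plain end starts 40 to 50 mm outside it.
- tray: Loose open tray of light wood, 250 g. Body 240 long (x), 60 wide (y), floor 5 thick, side walls (4 thick) and plain end wall (6 thick) 18 high. Knob end at -x, plain end at +x. Origin: centre of the body's underside, z up. It starts in the sleeve turned half round, +x towards the mouth. Properly home, its origin lies 3 mm above the sleeve's origin and their axes agree; 3 mm play on either side.
- tray_knob (a point): On the tray's steel bar knob (35 long, 16 wide, 20 high), 18.5 out from the tray's knob-end panel (60 wide, 36 high, 6 thick), at the knob's mid height, 22 above the tray's underside and 138.5 from its origin. The knob's tip is at tray x = -155; axes as the tray.
- tray_plain_end (a point): Middle of the outer face of the tray's plain end, half the wall's height up.
- tin0: Closed round steel spice tin, 40 diameter, 36 high, about 70 g, standing at the start in a row in the tray (mostly under the sleeve's clear top; its top 23 above the tray's side walls). Three to five of tins 0 to 4 are present. Origin: centre of the underside, z up.
- tin1: Closed round steel spice tin, 40 diameter, 36 high, about 70 g, standing at the start in a row in the tray (mostly under the sleeve's clear top; its top 23 above the tray's side walls). Three to five of tins 0 to 4 are present. Origin: centre of the underside, z up.
- tin2: Closed round steel spice tin, 40 diameter, 36 high, about 70 g, standing at the start in a row in the tray (mostly under the sleeve's clear top; its top 23 above the tray's side walls). Three to five of tins 0 to 4 are present. Origin: centre of the underside, z up.
- tin3: Closed round steel spice tin, 40 diameter, 36 high, about 70 g, standing at the start in a row in the tray (mostly under the sleeve's clear top; its top 23 above the tray's side walls). Three to five of tins 0 to 4 are present. Origin: centre of the underside, z up.
- tin4: Closed round steel spice tin, 40 diameter, 36 high, about 70 g, standing at the start in a row in the tray (mostly under the sleeve's clear top; its top 23 above the tray's side walls). Three to five of tins 0 to 4 are present. Origin: centre of the underside, z up.
- rail: Narrow raised spice rail fixed on the worktop to the right of the board: a wooden plank 240 long (x) and 34 wide (y), 12 thick, its top 70 above the worktop, on two posts over a foot plate 70 wide. Origin: centre of the underside, x along its length, z up.
- rail_top (a point): Centre of the plank's top face; axes as the rail.
- eggcup0: Empty white egg cup, 48 diameter, 62 high, on the far part of the board; not to be moved. Origin: centre of the underside.
- eggcup1: A second egg cup like it; not to be moved.
- bowl: Round glass storage bowl with a clip lid, 110 diameter (124 over the clips), 67 high, on the far part of the board; not to be moved. Origin: centre of the underside.
- grater: Steel box grater standing upright, 70 x 90, 192 high with its handle, at the far left corner of the board; not to be moved. Origin: centre of the underside.
There are look-alikes about, which are no part of the job. What is shaped like the rail but yellow is not meant.

How it is judged:
By the outcome, as a careful person would: the job done as asked, in the order asked, and still so for the second after the job is handed in, with the robot touching nothing.
Of tin0, tin1, tin2, tin3, tin4 only 3 to 5 are there at a start; the rules pass over those that are not, and their reading is None.
At some moment in a run one of tray may be knocked a few centimetres aside while the robot is not near it.
Once in a run the grip may slacken for a moment while it holds something.
It also fails if it takes over 210 s, if anything falls off the work surface, if the arm or the gripper's body presses on something with over 40 N, if the wrist force passes 120 N, or if a joint passes its speed limit or range.

ROBOT

A 6-joint arm with a two-finger parallel gripper is mounted at the origin on the work surface. World frame = base frame: x ahead of the robot, y to its left, z up, the work surface at z = 0. Lengths are in mm, angles in rad, forces in N, time in s.
With the tool pointing down it reaches from about 275 to 750 mm from the base axis. Payload 10.2 kg.
Tool frame: the origin (TCP) lies at the centre of the arm's flange, where the gripper is bolted on; the fingertips stand 173 mm ahead of it and the grasp point (between the pads) lies 155 mm ahead of it; z points along the fingers, y is the line along which they close (so a half turn about z gives the same grasp; the last joint's range is limited). The gripper opens to 85 mm and grips with 20 to 120 N. Pads are 22 mm wide; open, the fingers measure 114 mm over their backs; the gripper's body (76 mm by 85 mm) begins 54 mm behind the grasp point. The pads swing forward as they close: fully open they stand 13 mm farther back than shut.
Start: joints at [0.903, 0.313, 1.498, -0, 1.331, -0.223], TCP at [225.909, 473.917, 404.694] pointing down, gripper open.
Joint ranges: [-2.94, 2.94], [-0.97, 2.17], [0.19, 2.56], [-1.23, 4.37], [0.02, 3.11], [-2.88, 2.88]. Speed limits (rad/s): [2.39, 2.39, 3.01, 3.14, 3.14, 3.14].

INTERFACE

Orientations are given as a unit quaternion [w, x, y, z].
In Python, from rig import status, capture, camera_info, ticket gives the robot as it stands.
- The arm moves only by the shell command python3 -m crank 'ROWS' [FORCE]. ROWS is JSON, a list of rows, each a list of 7 numbers: the shift along the tool's x, y, z as a fraction of full scale, then the turn, a rotation vector about the tool's x, y, z as a fraction of full scale, then the closure, from 0 (fully open) to 1 (shut). A call has 1 to 12 rows; each row is the pose to reach, as a shift and turn from the pose commanded when the call began, along the tool's axes at that moment; what a row does not reach only later rows make up. Full scale, the value 1, is 0.1 m for a shift and 45 degrees for a turn. A row lasts 1/10 s, in which the tool goes at most 50 mm and 8.59 degrees, less where a joint would pass 70% of its speed; a pose out of reach is approached as far as the arm can. A call with a number of a shift or a turn outside -1 to 1 is refused whole. A call with a gripper value outside its range is refused whole. The fingers move at their own pace and stop on an object; FORCE is the grip in N (left out, the last holds). Time passes only in rows, so rows that repeat a pose let the fingers close. It gives the time, the measured TCP pose, the force, the opening and the grip force at its end, in the units of the state.
- status.sense(): the state, without advancing time (a new reading comes with each control period).
- capture(name): name is "scene" or "top" or "wrist"; returns (picture, depth): 384x512x3 uint8, red, green, blue; 384x512 float32, mm along the optical axis (not along the pixel's ray), 0 where there is no reading.
- camera_info(name): a dict with "K" (3x3 intrinsics, pixels), "D" ([k1, k2, p1, p2, k3] as OpenCV has them; the pictures are not rectified), "camera_from_world" (4x4, takes a point from world to camera coordinates). Camera axes: x right, y up, looking along -z (the intrinsics and any distortion apply to the point x, -y, -z); pixel columns grow to the right and rows downward; lengths in mm; the calibration is good to about 2 mm. A picture is of the moment at which its call begins: read the wrist's pose just before it. camera_info takes no time and is no camera call; for the wrist camera it gives the pose at the moment of the call.
- ticket.finish_job(): hands the job in; it is judged then, once.
The state is a dict: "time_s": time; "joints": joint angles; "dq": joint speeds; "tau": joint torques, N m; "eef_pos": TCP position; "ee_rot": TCP orientation; "force": force on the tool from outside, world axes, zero at the start; "wrist_torque": the same for the moment, N m; "grip_width": opening from 0.0 (shut) to 1.0 (fully open); "grip_force": force on a finger pad.
Only numpy, scipy, OpenCV 4.12 (cv2) and the standard library are available. Lean on these libraries where they do the work, as an engineer would, in place of code of your own. Each camera call takes 0.05 s, during which the arm holds its last target. There are 200 camera calls.

## Working session

There is one attempt and no reset: what is moved stays moved. The work goes in short steps, Python scripts to look and compute and a shell command to move; the robot and the scene stay as the last step left them, time stands still between calls to the robot, and variables do not carry over. Pictures are saved under pics/ and viewed, at most 14 in all, crops included, and the job is handed in when it is done.

```bash
ls; mkdir -p pics; cat > h.py <<'E'
import numpy as np, cv2
from rig import status, capture, camera_info, ticket
from scipy.spatial.transform import Rotation as R
def cloud(name):
    ci=camera_info(name); im,d=capture(name)
    K=np.array(ci["K"],float); D=np.array(ci["D"],float); T=np.linalg.inv(np.array(ci["camera_from_world"],float))
    v,u=np.mgrid[0:384,0:512]
    p=cv2.undistortPoints(np.stack([u.ravel(),v.ravel()],1).astype(np.float64)[:,None],K,D)[:,0].reshape(384,512,2)
    P=np.stack([p[...,0]*d,-p[...,1]*d,-d,np.ones_like(d)],-1)@T.T
    W=P[...,:3]; W[d==0]=np.nan
    return im,d,W
def save(im,n,s=1.0):
    cv2.imwrite(n,cv2.resize(im,None,fx=s,fy=s)[...,::-1])
def rot():
    q=status.sense()["ee_rot"]; return R.from_quat([q[1],q[2],q[3],q[0]])
def delta(goal_tcp, yaw=None):
    """rows values to reach goal tcp, tool down with tool-y at yaw (world)"""
    s=status.sense(); r=rot(); d=r.inv().apply(np.array(goal_tcp)-s["eef_pos"])/100
    out=list(d)
    if yaw is not None:
        best=None
        for y in (yaw,yaw+np.pi):
            ty=np.array([np.cos(y),np.sin(y),0]); tz=np.array([0,0,-1.]); tx=np.cross(ty,tz)
            g=R.from_matrix(np.stack([tx,ty,tz],1)); rv=(r.inv()*g).as_rotvec()/(np.pi/4)
            if best is None or np.linalg.norm(rv)<np.linalg.norm(best): best=rv
        out+=list(best)
    return np.round(out,3)
E
python3 - <<'E'
from h import *
print(status.sense())
ims=[]
for n in("scene","top"):
    im,d,W=cloud(n); save(im,f"pics/{n}0.png",1.5); np.savez(f"{n}0.npz",im=im,W=W)
E
```

```text
pics
{'time_s': 0.0, 'joints': array([ 9.02603420e-01,  3.13446772e-01,  1.49846569e+00,  1.57233631e-05,
        1.33097540e+00, -2.23363714e-01]), 'dq': array([-3.55961523e-04, -2.78190673e-04,  4.36401381e-04, -1.75927096e-05,
        3.82493271e-04, -5.02854699e-04]), 'tau': array([-7.43694072e-04, -4.12254882e+01, -2.59750503e+01, -6.06209892e-05,
        4.05353247e-03,  1.27328258e-05]), 'eef_pos': array([225.87507832, 473.87851031, 404.12580818]), 'ee_rot': array([-2.86110151e-04,  2.20587163e-01,  9.75367051e-01, -5.81024480e-04]), 'force': array([ 0.16230401, -0.54296168,  0.5979062 ]), 'wrist_torque': array([-0.08594245,  0.01702612,  0.00616031]), 'grip_force': 0.0, 'grip_width': 0.9988806883363424}
```

View pics/scene0.png

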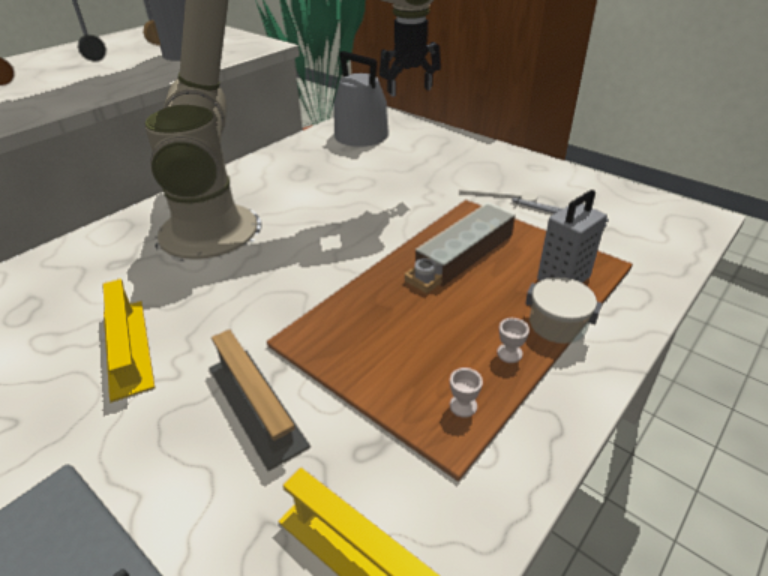

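View pics/top0.png

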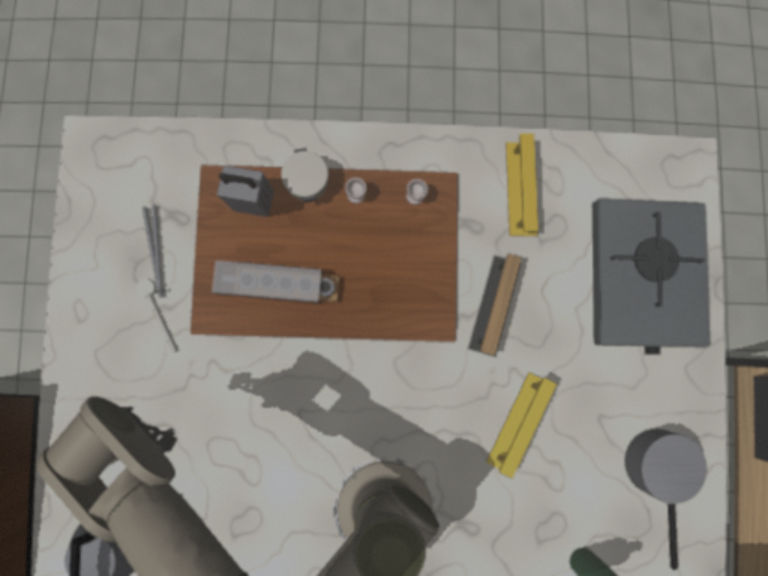

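The scene and top views show the sleeve at top-view (213..322, 262..302) with its mouth to the right (world -y). The tray end is at (340,288), with one tin at (326,287) and others under the clear top. The wooden rail runs from (515,255) to (483,352).

```bash
python3 - <<'E'
from h import *
f=np.load("top0.npz"); im,W=f["im"],f["W"]
def rect(u0,u1,v0,v1,z0,z1,n):
    S=np.s_[int(v0/1.5):int(v1/1.5),int(u0/1.5):int(u1/1.5)]
    P=W[S].reshape(-1,3); m=(P[:,2]>z0)&(P[:,2]<z1); P=P[m]
    c=cv2.minAreaRect(P[:,:2].astype(np.float32)); print(n,len(P),c,np.median(P,0).round(1))
    print(cv2.boxPoints(c).round(0).tolist())
rect(200,335,250,315,62,85,"sleevetop")
rect(300,360,260,315,24,48,"trayend")
rect(314,345,260,315,48,64,"tin")
rect(460,530,245,360,58,85,"rail")
rect(460,530,245,360,5,30,"railfoot")
rect(190,470,160,350,8,22,"board")
for u,v in((357,190),(417,190),(304,175),(240,185)): print(W[int(v/1.5),int(u/1.5)])
c=cv2.resize(im[165:215,130:240],None,fx=7,fy=7,interpolation=cv2.INTER_CUBIC); save(c,"pics/c1.png")
E
```

```text
sleevetop 1477 ((528.4906005859375, 280.75445556640625), (265.0528564453125, 71.16142272949219), 86.54286193847656) [528.6 288.2  71.9]
[[485.0, 151.0], [556.0, 146.0], [572.0, 411.0], [501.0, 415.0]]
trayend 81 ((519.6953125, 166.40972900390625), (83.42082214355469, 66.12265014648438), 87.00492858886719) [512.4 136.6  34.4]
[[484.0, 126.0], [551.0, 123.0], [555.0, 206.0], [489.0, 210.0]]
tin 95 ((518.3895263671875, 150.04490661621094), (39.38100051879883, 31.577363967895508), 0.7112360000610352) [516.9 151.5  59. ]
[[499.0, 166.0], [499.0, 134.0], [538.0, 135.0], [538.0, 166.0]]
rail 692 ((491.5812072753906, -254.54367065429688), (35.61084747314453, 238.1380615234375), 74.68315887451172) [ 488.7 -253.2   69.4]
[[372.0, -240.0], [602.0, -303.0], [611.0, -269.0], [381.0, -206.0]]
railfoot 395 ((503.12066650390625, -252.1773681640625), (275.1351623535156, 165.94007873535156), 1.8980547189712524) [ 499.1 -238.8    7.1]
[[363.0, -174.0], [368.0, -340.0], [643.0, -331.0], [638.0, -165.0]]
board 15949 ((621.5238647460938, 155.30075073242188), (458.8708190917969, 684.6998901367188), 0.6979674100875854) [603.8 110.4  14.9]
[[388.0, 495.0], [396.0, -190.0], [855.0, -184.0], [847.0, 500.0]]
[756.29595283  85.83852447  52.95074404]
[760.98259555 -57.5287286   52.76215052]
[782.11646386 213.09467341  76.32877829]
[727.99764871 338.36971622 163.44299755]
```

View pics/c1.png

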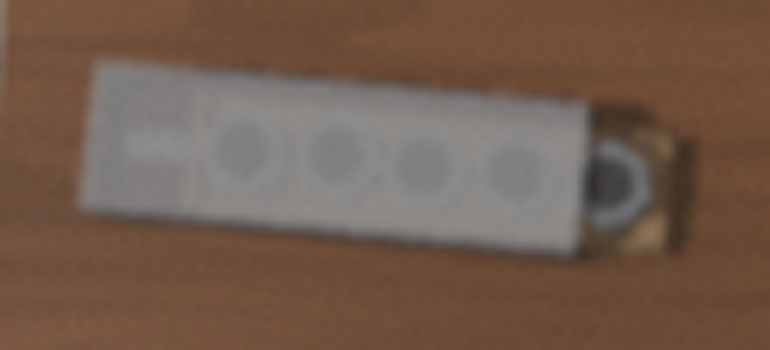

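The sleeve crop shows five tins in a row at crop x of about 245, 340, 425, 515 and 605. The mouth edge is at about 585 and the plain end at about 680.

```bash
cat >> h.py <<'E'
def yawof(r): # tool-y heading
    a=r.apply([0,1,0]); return np.arctan2(a[1],a[0])
def down(y):
    ty=np.array([np.cos(y),np.sin(y),0]); tz=np.array([0,0,-1.]); return R.from_matrix(np.stack([np.cross(ty,tz),ty,tz],1))
def j6(p,y,_c=[None]):
    def q1(p): return np.arctan2(p[1],p[0])-np.arcsin(np.clip(116.6/np.hypot(p[0],p[1]),-1,1))
    s=status.sense(); c=s["joints"][5]-(q1(s["eef_pos"])-yawof(rot()))
    return (c+q1(p)-y+np.pi)%(2*np.pi)-np.pi
def plan(wps):
    """wps: (x,y,z,yaw_deg or None, flag) absolute TCP; prints calls. yaw is continuous in degrees (no symmetry)"""
    s=status.sense(); p=np.array(s["eef_pos"]); r=rot(); y=np.degrees(yawof(r))
    for w in wps:
        g=np.array(w[:3],float); yg=y if w[3] is None else w[3]
        n=max(1,int(np.ceil(np.abs(down(np.radians(y)).inv().apply(g-p)).max()/100-1e-3)),int(np.ceil(abs(yg-y)/45-1e-3)))
        p0,y0=p,y
        for i in range(1,n+1):
            pi=p0+(g-p0)*i/n; yi=y0+(yg-y0)*i/n; ri=down(np.radians(yi)); 
            d=np.round(r.inv().apply(pi-p)/100,3); rv=np.round((r.inv()*ri).as_rotvec()/(np.pi/4),3)
            print(i,"/",n,d.tolist(),rv.tolist(),"mm %.0f deg %.0f"%(np.linalg.norm(pi-p),yi-y), "j6 %.2f"%j6(pi,np.radians(yi)))
            p=p+r.apply(d*100); r=r*R.from_rotvec(rv*np.pi/4); y=yi
E
python3 - <<'E'
from h import *
print(np.degrees(yawof(rot())))
for y in (-3.5,176.5):
  print(y); plan([(519,143,330,y)])
print([round(j6(p,np.radians(y)),2) for p,y in (((515,0),-3.5),((515,0),176.5),((490,-250),74.7),((490,-250),254.7))])
E
```

```text
64.51494716661612
-3.5
1 / 5 [-0.814, -0.345, 0.149] [-0.001, -0.0, 0.302] mm 90 deg -14 j6 -0.16
2 / 5 [-0.872, -0.144, 0.148] [-0.0, -0.0, 0.303] mm 90 deg -14 j6 -0.11
3 / 5 [-0.882, 0.065, 0.148] [-0.0, 0.0, 0.302] mm 90 deg -14 j6 -0.05
4 / 5 [-0.841, 0.271, 0.149] [-0.0, 0.0, 0.302] mm 90 deg -14 j6 0.02
5 / 5 [-0.755, 0.461, 0.148] [-0.0, 0.0, 0.302] mm 90 deg -14 j6 0.11
176.5
1 / 5 [-0.814, -0.345, 0.149] [-0.001, -0.001, -0.498] mm 90 deg 22 j6 -0.79
2 / 5 [-0.621, -0.629, 0.148] [-0.0, 0.0, -0.497] mm 90 deg 22 j6 -1.37
3 / 5 [-0.334, -0.819, 0.149] [-0.001, 0.0, -0.498] mm 90 deg 22 j6 -1.94
4 / 5 [0.002, -0.884, 0.148] [0.0, 0.0, -0.498] mm 90 deg 22 j6 -2.50
5 / 5 [0.339, -0.816, 0.148] [0.0, 0.0, -0.498] mm 90 deg 22 j6 -3.03
[np.float64(-0.17), np.float64(2.97), np.float64(-1.99), np.float64(1.15)]
```

```bash
python3 -m crank '[[-0.2,-0.09,0.04,0,0,0.1,0],[-0.5,-0.2,0.08,0,0,0.2,0],[-0.814,-0.345,0.149,0,0,0.302,0]]' 60
python3 -m crank '[[-0.436,-0.072,0.07,0,0,0.15,0],[-0.872,-0.144,0.148,0,0,0.303,0]]'
python3 -m crank '[[-0.44,0.03,0.07,0,0,0.15,0],[-0.882,0.065,0.148,0,0,0.302,0]]'
python3 -m crank '[[-0.42,0.13,0.07,0,0,0.15,0],[-0.841,0.271,0.149,0,0,0.302,0]]'
python3 -m crank '[[-0.38,0.23,0.07,0,0,0.15,0],[-0.755,0.461,0.148,0,0,0.302,0],[-0.755,0.461,0.148,0,0,0.302,0],[-0.755,0.461,0.148,0,0,0.302,0]]'
python3 - <<'E'
from h import *
s=status.sense();print(s["time_s"],s["eef_pos"],s["joints"].round(2),np.degrees(yawof(rot())))
im,d,W=cloud("wrist"); save(im,"pics/w1.png",1.5); np.savez("w1.npz",im=im,W=W)
E
```

```text
time_s: 0.4
eef_pos: [285.0, 407.2, 389.6]
ee_rot: [0.0, 0.335, 0.942, 0.0]
force: [0.9, 0.3, 0.3]
grip_width: 1.002
grip_force: 0.0
time_s: 0.6
eef_pos: [343.8, 340.4, 374.6]
ee_rot: [-0.0, 0.446, 0.895, -0.0]
force: [0.1, 0.9, -0.3]
grip_width: 0.996
grip_force: 0.0
time_s: 0.8
eef_pos: [402.6, 273.9, 359.8]
ee_rot: [-0.0, 0.549, 0.836, -0.0]
force: [0.5, 1.1, 0.5]
grip_width: 1.004
grip_force: 0.0
time_s: 1.0
eef_pos: [461.2, 207.7, 344.9]
ee_rot: [-0.0, 0.644, 0.765, -0.0]
force: [1.4, 1.3, 0.4]
grip_width: 0.996
grip_force: 0.0
time_s: 1.4
eef_pos: [519.2, 142.5, 329.9]
ee_rot: [-0.001, 0.729, 0.685, -0.001]
force: [-0.6, -0.0, -0.1]
grip_width: 1.0
grip_force: 0.0
1.4 [519.19005338 142.50268409 329.87586383] [0.05 0.41 1.56 0.   1.17 0.11] -3.5263077373627323
```

View pics/w1.png

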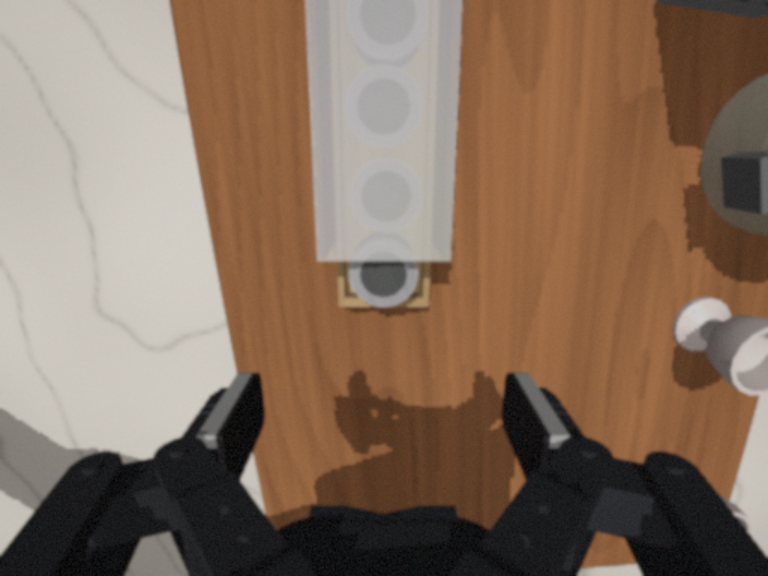

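The wrist view shows the mouth edge at row 262 (cols 317–452). The protruding tray spans cols 338–430 with its plain end at row 307, and the tin is at (384,275).

```bash
python3 - <<'E'
from h import *
f=np.load("w1.npz"); W=f["W"]
P=W[:,:].reshape(-1,3); P=P[np.isfinite(P[:,0])]
def rect(x0,x1,y0,y1,z0,z1,n):
    m=(P[:,0]>x0)&(P[:,0]<x1)&(P[:,1]>y0)&(P[:,1]<y1)&(P[:,2]>z0)&(P[:,2]<z1); Q=P[m]
    c=cv2.minAreaRect(Q[:,:2].astype(np.float32)); print(n,len(Q),np.median(Q[:,2]),cv2.boxPoints(c).round(1).tolist())
    return Q
Q=rect(460,580,100,420,66,80,"sleeve")
for a in range(170,330,30):
    q=Q[(Q[:,1]>a)&(Q[:,1]<a+30)]; print(a,q[:,0].min().round(1),q[:,0].max().round(1),((q[:,0].min()+q[:,0].max())/2).round(1))
print("mouth y",np.percentile(Q[:,1],[0,1,3]))
rect(460,580,100,175,50,65,"tin")
Q=rect(460,580,100,160,26,42,"tray"); print(np.percentile(Q[:,1],[0,1,3,10]))
E
```

```text
sleeve 16762 71.08908461549069 [[482.79998779296875, 169.10000610351562], [557.4000244140625, 164.39999389648438], [565.4000244140625, 291.0], [490.79998779296875, 295.70001220703125]]
170 484.3 558.8 521.6
200 486.0 560.7 523.3
230 487.5 562.7 525.1
260 488.9 564.6 526.7
290 491.0 564.4 527.7Traceback (most recent call last):
  File "<stdin>", line 10, in <module>
    return umr_minimum(a, axis, None, out, keepdims, initial, where)
ValueError: zero-size array to reduction operation minimum which has no identity
```

```bash
python3 -m crank '[[0,0,0.35,0,0,0,0],[0,0,0.7,0,0,0,0],[0,0,1,0,0,0,0],[0,0,1,0,0,0,0]]' 60
python3 -m crank '[[0,0,0.25,0,0,0,0],[0,0,0.42,0,0,0,0],[0,0,0.42,0,0,0,0]]'
python3 -m crank '[[0,0,0,0,0,0,0.3],[0,0,0,0,0,0,0.5],[0,0,0,0,0,0,0.5],[0,0,0,0,0,0,0.5],[0,0,0,0,0,0,0.5],[0,0,0,0,0,0,0.5]]' 60
python3 - <<'E'
from h import *
im,d,W=cloud("wrist"); save(im,"pics/w2.png",1.2)
E
```

```text
time_s: 1.85
eef_pos: [517.4, 144.1, 227.7]
ee_rot: [-0.002, 0.727, 0.686, -0.003]
force: [-1.0, 0.1, -0.1]
grip_width: 1.004
grip_force: 0.0
time_s: 2.15
eef_pos: [518.6, 143.7, 188.5]
ee_rot: [-0.001, 0.728, 0.686, -0.001]
force: [-0.1, -0.5, 0.3]
grip_width: 0.999
grip_force: 0.0
time_s: 2.75
eef_pos: [519.5, 143.4, 190.7]
ee_rot: [0.001, 0.728, 0.686, 0.001]
force: [-2.3, 1.2, 7.9]
grip_width: 0.685
grip_force: 64.4
```

View pics/w2.png

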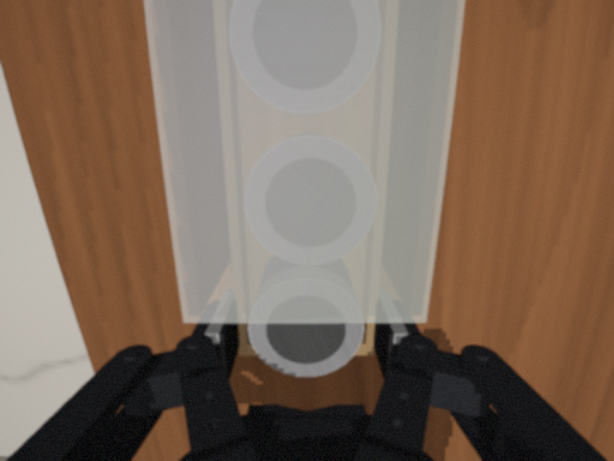

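The fingers hold the tray's side walls just outside the mouth (cols ~225 and 385, row 335) with the tin between them. I'll ease up off the board and draw the tray.

```bash
python3 -m crank '[[0,0,-0.02,0,0,0,0.5],[-0.03,0,-0.02,0,0,0,0.5],[-0.08,0,-0.02,0,0,0,0.5],[-0.16,0,-0.02,0,0,0,0.5],[-0.25,0,-0.02,0,0,0,0.5],[-0.35,0,-0.02,0,0,0,0.5],[-0.45,0,-0.02,0,0,0,0.5],[-0.53,0,-0.02,0,0,0,0.5],[-0.58,0,-0.02,0,0,0,0.5],[-0.6,0,-0.02,0,0,0,0.5]]'
python3 - <<'E'
from h import *
im,d,W=cloud("scene"); save(im[90:260,150:450],"pics/s2.png",2)
s=status.sense();print(s["eef_pos"],s["joints"].round(2),np.degrees(yawof(rot())))
E
```

```text
time_s: 3.8
eef_pos: [515.4, 82.5, 190.5]
ee_rot: [-0.0, 0.729, 0.685, 0.0]
force: [1.0, 4.7, 0.8]
grip_width: 0.685
grip_force: 65.6
[515.40389713  82.51198339 190.52272468] [-0.07  0.58  1.73 -0.    0.83 -0.  ] -3.5060343379284853
```

View pics/s2.png

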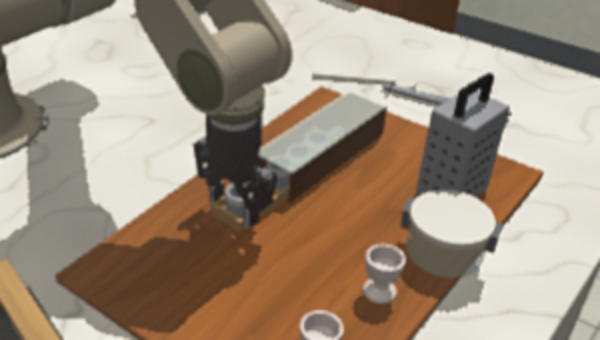

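The tray is coming out held in the gripper (at ~(240,205)), tins upright. Continuing.

```bash
python3 -m crank '[[-0.03,0,0,0,0,0,0.5],[-0.1,0,0,0,0,0,0.5],[-0.2,0,0,0,0,0,0.5],[-0.31,0,0,0,0,0,0.5],[-0.42,0,0,0,0,0,0.5],[-0.53,0,0,0,0,0,0.5],[-0.64,0,0,0,0,0,0.5],[-0.75,0,0,0,0,0,0.5],[-0.86,0,0,0,0,0,0.5],[-0.94,0,0,0,0,0,0.5],[-0.98,0,0,0,0,0,0.5],[-1,0,0,0,0,0,0.5]]'
python3 -m crank '[[-0.03,0,0,0,0,0,0.5],[-0.1,0,0,0,0,0,0.5],[-0.2,0,0,0,0,0,0.5],[-0.31,0,0,0,0,0,0.5],[-0.42,0,0,0,0,0,0.5],[-0.53,0,0,0,0,0,0.5],[-0.64,0,0,0,0,0,0.5],[-0.73,0,0,0,0,0,0.5],[-0.8,0,0,0,0,0,0.5],[-0.86,0,0,0,0,0,0.5],[-0.9,0,0,0,0,0,0.5],[-0.92,0,0,0,0,0,0.5]]'
python3 -m crank '[[0,0,0,0,0,0,0.5],[0,0,0,0,0,0,0.2],[0,0,0,0,0,0,0],[0,0,0,0,0,0,0],[0,0,0,0,0,0,0]]'
python3 -m crank '[[0,0,-0.2,0,0,0,0],[0,0,-0.6,0,0,0,0],[0,0,-1,0,0,0,0],[0.2,0,-1,0,0,0,0],[0.5,0,-1,0,0,0,0],[0.5,0,-1,0,0,0,0]]'
python3 - <<'E'
from h import *
s=status.sense();print(s["eef_pos"],s["joints"].round(2),np.degrees(yawof(rot())))
im,d,W=cloud("top"); save(im[130:250,120:400],"pics/t2.png",2.8);np.savez("t2.npz",im=im,W=W)
im,d,W=cloud("wrist"); np.savez("w3.npz",im=im,W=W); save(im,"pics/w3.png",1.2)
E
```

```text
time_s: 5.05
eef_pos: [509.3, -17.1, 190.4]
ee_rot: [-0.0, 0.728, 0.685, -0.0]
force: [0.0, 3.6, -3.5]
grip_width: 0.685
grip_force: 65.1
time_s: 6.25
eef_pos: [503.7, -108.8, 190.5]
ee_rot: [0.0, 0.728, 0.685, -0.0]
force: [-0.3, 1.4, -4.7]
grip_width: 0.683
grip_force: 68.6
time_s: 6.75
eef_pos: [503.8, -108.4, 190.7]
ee_rot: [0.0, 0.728, 0.685, 0.0]
force: [-0.9, 0.3, 0.5]
grip_width: 1.0
grip_force: 0.0
time_s: 7.35
eef_pos: [506.6, -56.3, 290.8]
ee_rot: [-0.0, 0.727, 0.686, 0.0]
force: [0.5, -0.5, 0.0]
grip_width: 1.007
grip_force: 0.0
[506.61654125 -56.28589046 290.81059172] [-0.34  0.4   1.69  0.    1.05 -0.28] -3.330460720478195
```

View pics/w3.png

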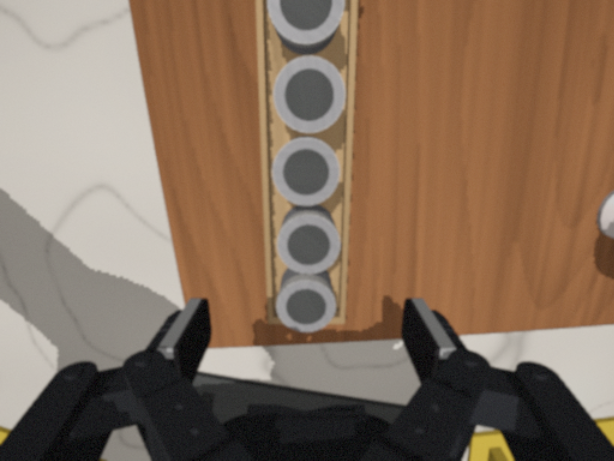

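All five tins stand upright in the tray, at (306,8), (309,95), (306,172), (308,243) and (306,303), with the plain end at row 322.

```bash
cat >> h.py <<'E'
def tins(W,z0=50,z1=62,xr=(350,650),yr=(-200,200),amin=40):
    m=((W[...,2]>z0)&(W[...,2]<z1)&(W[...,0]>xr[0])&(W[...,0]<xr[1])&(W[...,1]>yr[0])&(W[...,1]<yr[1])).astype(np.uint8)
    n,l,st,_=cv2.connectedComponentsWithStats(m)
    for i in range(1,n):
        if st[i,4]<amin: continue
        Q=W[l==i]; c=cv2.minAreaRect(Q[:,:2].astype(np.float32)); print(np.round(c[0],1),np.round(c[1],1),"z",Q[:,2].mean().round(1),st[i,4])
E
python3 - <<'E'
from h import *
W=np.load("w3.npz")["W"]; print("wrist"); tins(W,amin=200)
W=np.load("t2.npz")["W"]; print("top"); tins(W,amin=30)
P=W.reshape(-1,3)
for z0,z1,n in((28,40,"walls"),(44,50,"panel")):
    m=(P[:,2]>z0)&(P[:,2]<z1)&(abs(P[:,0]-510)<70)&(P[:,1]<180)&(P[:,1]>-150); Q=P[m]
    print(n,len(Q),cv2.boxPoints(cv2.minAreaRect(Q[:,:2].astype(np.float32))).round(1).tolist())
E
```

```text
wrist
[514.   75.2] [21.5 40.3] z 55.1 1912
[513.7  38.2] [40.  40.3] z 55.2 2955
[509.3  -5.3] [40.1 40.3] z 55.3 2460
[507.8 -52. ] [40.6 40.4] z 55.3 2093
[503.9 -97. ] [40.4 39.2] z 55.0 1724
top
[513.6  83.7] [39.1 38.6] z 56.0 111
[513.1  36.4] [35.7 35.1] z 56.2 98
walls 97 [[472.0, -125.5], [532.2000122070312, -128.89999389648438], [548.7999877929688, 164.0], [488.6000061035156, 167.39999389648438]]
panel 47 [[473.3999938964844, 26.100000381469727], [517.5999755859375, 18.799999237060547], [538.0, 143.0], [493.70001220703125, 150.1999969482422]]
```

```bash
python3 -m crank '[[-0.2,-0.01,0.2,0,0,0,0],[-0.414,-0.001,0.5,0,0,0,0],[-0.414,-0.001,0.74,0,0,0,0],[-0.414,-0.001,0.74,0,0,0,0],[-0.414,-0.001,0.74,0,0,0,0]]' 40
python3 - <<'E'
from h import *
s=status.sense();print(s["eef_pos"],np.degrees(yawof(rot())))
E
python3 -m crank '[[0,0,0,0,0,0,0.4],[0,0,0,0,0,0,0.7],[0,0,0,0,0,0,0.8],[0,0,0,0,0,0,0.8],[0,0,0,0,0,0,0.8],[0,0,0,0,0,0,0.8]]' 40
python3 - <<'E'
from h import *
plan([(503.9,-97,312,None),(580.3,-278.8,320,74.7)])
E
```

```text
time_s: 7.95
eef_pos: [504.3, -100.4, 216.9]
ee_rot: [-0.0, 0.728, 0.685, -0.0]
force: [-0.1, 0.2, 0.6]
grip_width: 1.0
grip_force: 0.0
[ 504.2938222  -100.42050996  216.9297293 ] -3.5118379691249233
time_s: 8.55
eef_pos: [504.3, -99.8, 217.5]
ee_rot: [0.001, 0.728, 0.685, 0.0]
force: [-1.3, 0.1, 6.3]
grip_width: 0.445
grip_force: 39.4
1 / 1 [0.028, -0.005, -0.945] [0.002, 0.001, -0.0] mm 95 deg 0 j6 -0.36
1 / 2 [-0.884, 0.436, -0.04] [-0.0, -0.001, -0.868] mm 99 deg 39 j6 -1.16
2 / 2 [-0.962, -0.219, -0.04] [-0.001, 0.0, -0.869] mm 99 deg 39 j6 -1.93
```

```bash
python3 -m crank '[[0,0,-0.1,0,0,0,0.8],[0,0,-0.35,0,0,0,0.8],[0,0,-0.65,0,0,0,0.8],[0,0,-0.9,0,0,0,0.8],[0.028,-0.005,-0.945,0,0,0,0.8]]'
python3 -m crank '[[-0.1,0.05,0,0,0,-0.1,0.8],[-0.25,0.13,-0.01,0,0,-0.26,0.8],[-0.42,0.21,-0.02,0,0,-0.42,0.8],[-0.6,0.3,-0.03,0,0,-0.58,0.8],[-0.76,0.38,-0.04,0,0,-0.74,0.8],[-0.884,0.436,-0.04,0,0,-0.868,0.8]]'
python3 -m crank '[[-0.16,-0.04,-0.01,0,0,-0.15,0.8],[-0.33,-0.08,-0.01,0,0,-0.31,0.8],[-0.5,-0.12,-0.02,0,0,-0.47,0.8],[-0.68,-0.16,-0.03,0,0,-0.63,0.8],[-0.86,-0.2,-0.04,0,0,-0.78,0.8],[-0.962,-0.219,-0.04,0,0,-0.869,0.8],[-0.962,-0.219,-0.04,0,0,-0.869,0.8],[-0.962,-0.219,-0.04,0,0,-0.869,0.8]]'
cat >> h.py <<'E'
def rail(W):
    P=W.reshape(-1,3); m=(P[:,2]>60)&(P[:,2]<80)&(P[:,0]>340)&(P[:,0]<660)&(P[:,1]<-190)&(P[:,1]>-330); Q=P[m].astype(np.float32)
    c=cv2.minAreaRect(Q[:,:2]); print("rail",len(Q),c,np.median(Q[:,2]),cv2.boxPoints(c).round(1).tolist())
E
python3 - <<'E'
from h import *
s=status.sense();print(s["eef_pos"],np.degrees(yawof(rot())),s["grip_width"])
im,d,W=cloud("wrist"); np.savez("w4.npz",im=im,W=W); save(im,"pics/w4.png",1.2)
rail(W); im,d,W=cloud("top"); rail(W)
E
```

```text
time_s: 9.05
eef_pos: [504.1, -97.2, 314.2]
ee_rot: [0.003, 0.728, 0.685, 0.001]
force: [1.2, -1.0, -0.1]
grip_width: 0.447
grip_force: 40.4
time_s: 9.65
eef_pos: [542.2, -188.6, 314.2]
ee_rot: [-0.001, 0.455, 0.89, 0.0]
force: [-0.3, 0.5, -0.1]
grip_width: 0.447
grip_force: 40.3
time_s: 10.45
eef_pos: [580.0, -278.5, 318.2]
ee_rot: [-0.001, 0.134, 0.991, 0.0]
force: [-1.0, -0.2, -0.3]
grip_width: 0.446
grip_force: 40.3
[ 579.9893448  -278.51003413  318.16122744] 74.57822738955585 0.4457945233096241Traceback (most recent call last):
  File "<stdin>", line 4, in <module>
  File "h.py", line 56, in rail
    c=cv2.minAreaRect(Q[:,:2]); print("rail",len(Q),c,np.median(Q[:,2]),cv2.boxPoints(c).round(1).tolist())
cv2.error: OpenCV(4.12.0) /io/opencv/modules/imgproc/src/convhull.cpp:143: error: (-215:Assertion failed) total >= 0 && (depth == CV_32F || depth == CV_32S) in function 'convexHull'
```

View pics/w4.png

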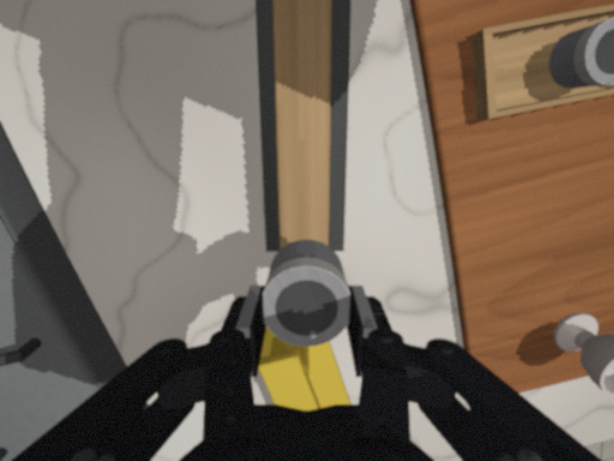

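The tin is held over the rail's far end. The plank runs at cols 275–331 up to row ~245, and the tray is at upper right.

```bash
python3 - <<'E'
from h import *
f=np.load("w4.npz"); W=f["W"]; im=f["im"]
for v in(40,80,120,150,180,195,200,204,208,215): print(v,[W[v,u].round(1).tolist() for u in (225,240,255,265,285)])
T,d,W2=cloud("top")
P=W2.reshape(-1,3); m=(P[:,2]>60)&(P[:,2]<80)&(P[:,0]>340)&(P[:,0]<660)&(P[:,1]<-190)&(P[:,1]>-330); print(m.sum())
E
```

```text
40 [[441.4, -268.7, 5.3], [457.8, -256.0, 68.8], [460.7, -245.9, 69.4], [462.6, -239.2, 69.5], [455.7, -216.3, 5.0]]
80 [[474.0, -278.8, 4.4], [483.3, -263.3, 70.1], [486.0, -252.8, 67.2], [488.0, -245.9, 68.7], [489.0, -224.3, 4.0]]
120 [[509.1, -289.6, 4.4], [510.4, -271.3, 68.9], [513.4, -260.4, 69.0], [515.4, -253.1, 69.3], [524.6, -233.1, 4.8]]
150 [[537.3, -298.3, 4.2], [532.2, -277.7, 68.5], [535.3, -266.4, 69.0], [537.5, -258.9, 68.2], [553.2, -240.0, 5.2]]
180 [[566.8, -307.4, 5.9], [555.3, -284.4, 69.1], [558.6, -272.8, 68.9], [560.5, -265.0, 69.9], [584.0, -247.2, 3.5]]
195 [[582.8, -312.4, 4.8], [567.3, -287.9, 69.7], [570.8, -276.2, 69.1], [572.9, -268.3, 69.2], [599.7, -251.1, 4.7]]
200 [[588.1, -314.1, 5.0], [571.7, -289.2, 69.1], [557.5, -272.5, 120.8], [577.0, -269.4, 69.5], [605.4, -252.4, 4.2]]
204 [[592.1, -315.2, 6.1], [557.0, -282.1, 122.4], [557.6, -272.6, 127.8], [560.3, -266.9, 124.8], [609.4, -253.5, 5.1]]
208 [[597.0, -316.9, 4.4], [557.2, -281.8, 129.1], [557.3, -272.5, 135.4], [560.0, -267.1, 132.2], [614.0, -254.6, 4.9]]
215 [[606.5, -320.4, -0.4], [557.1, -281.2, 140.7], [557.2, -272.4, 146.3], [560.0, -267.5, 143.0], [624.2, -256.4, -0.4]]
0
```

```bash
sed -i 's/c=cv2.minAreaRect(Q\[:,:2\]); print("rail"/c=cv2.minAreaRect(np.ascontiguousarray(Q[:,:2])); print("rail"/' h.py; python3 - <<'E'
from h import *
W=np.load("w4.npz")["W"]; rail(W)
P=W.reshape(-1,3); a=np.radians(-15.3); u=np.array([np.cos(a),np.sin(a)]); n=np.array([-u[1],u[0]])
P=P[(P[:,2]>62)&(P[:,2]<78)]; q=P[:,:2]-[491.6,-254.5]; s=q@u; t=q@n
for k in range(-60,80,20):
    m=(s>k)&(s<k+20)&(abs(t)<40); print(k,np.percentile(t[m],[1,99]).round(1),m.sum())
E
```

```text
rail 9089 ((508.08355712890625, -261.20867919921875), (34.1529655456543, 150.3599853515625), 74.78972625732422) 69.07791 [[431.1000061035156, -258.0], [576.0999755859375, -297.3999938964844], [585.0999755859375, -264.5], [440.0, -225.0]]
-60 [-18.5  14.6] 1382
-40 [-18.5  14.2] 1472
-20 [-18.2  14.6] 1381
0 [-18.3  14.2] 1242
20 [-18.1  14.6] 1173
40 [-18.2  14.2] 1058
60 [-18.6  14.6] 1001
```

```bash
python3 - <<'E'
from h import *
plan([(580,-279.9,268,74.7)])
E
```

```text
1 / 1 [-0.005, -0.016, 0.507] [0.0, -0.001, -0.001] mm 51 deg 0 j6 -1.93
```

```bash
python3 -m crank '[[-0.005,-0.016,0.2,0,0,0,0.8],[-0.005,-0.016,0.4,0,0,0,0.8],[-0.005,-0.016,0.48,0,0,0,0.8],[-0.005,-0.016,0.5,0,0,0,0.8],[-0.005,-0.016,0.508,0,0,0,0.8],[-0.005,-0.016,0.508,0,0,0,0.8]]'
python3 -m crank '[[0,0,0,0,0,0,0.6],[0,0,0,0,0,0,0.4],[0,0,0,0,0,0,0.1],[0,0,0,0,0,0,0],[0,0,0,0,0,0,0]]'
python3 -m crank '[[0,0,-0.15,0,0,0,0],[0,0,-0.4,0,0,0,0],[0,0,-0.6,0,0,0,0],[0,0,-0.6,0,0,0,0]]'
python3 - <<'E'
from h import *
im,d,W=cloud("wrist"); tins(W,100,112,(340,680),(-330,-190),100)
tins(W,50,62,(450,600),(-120,150),100)
plan([(507.8,-52,290,-3.5),(507.8,-52,219,-3.5)])
E
```

```text
time_s: 11.15
eef_pos: [580.3, -280.6, 269.2]
ee_rot: [0.001, 0.133, 0.991, -0.0]
force: [-0.2, -0.5, 0.2]
grip_width: 0.446
grip_force: 40.4
time_s: 11.65
eef_pos: [580.2, -280.6, 268.3]
ee_rot: [0.0, 0.133, 0.991, -0.0]
force: [0.5, -0.1, 0.2]
grip_width: 0.998
grip_force: 0.0
time_s: 12.05
eef_pos: [580.5, -280.7, 332.4]
ee_rot: [0.003, 0.133, 0.991, -0.002]
force: [0.4, 0.6, 0.4]
grip_width: 1.001
grip_force: 0.0
[ 577.1 -280.8] [40.5 40.6] z 105.2 2234
[507.6 -58.7] [29.2 41.1] z 54.9 1621
1 / 3 [0.435, 0.671, 0.132] [-0.001, 0.004, 0.579] mm 81 deg -26 j6 -1.40
2 / 3 [0.685, 0.413, 0.134] [0.001, 0.0, 0.579] mm 81 deg -26 j6 -0.84
3 / 3 [0.796, 0.07, 0.134] [-0.0, 0.0, 0.579] mm 81 deg -26 j6 -0.27
1 / 1 [0.0, -0.0, 0.71] [-0.0, 0.0, 0.0] mm 71 deg 0 j6 -0.27
```

```bash
python3 -m crank '[[0.2,0.3,0.06,0,0,0.18,0],[0.32,0.5,0.1,0,0,0.37,0],[0.435,0.671,0.132,0,0,0.579,0]]'
python3 -m crank '[[0.23,0.14,0.04,0,0,0.19,0],[0.46,0.28,0.09,0,0,0.38,0],[0.685,0.413,0.134,0,0,0.579,0]]'
python3 -m crank '[[0.27,0.02,0.04,0,0,0.19,0],[0.54,0.05,0.09,0,0,0.38,0],[0.796,0.07,0.134,0,0,0.579,0],[0.796,0.07,0.134,0,0,0.579,0],[0.796,0.07,0.134,0,0,0.579,0]]'
python3 - <<'E'
from h import *
im,d,W=cloud("wrist"); tins(W,amin=300)
plan([(507.8,-52,219,-3.5)])
E
```

```text
time_s: 12.4
eef_pos: [555.4, -203.2, 313.9]
ee_rot: [-0.001, 0.349, 0.937, 0.0]
force: [0.7, -0.3, 0.2]
grip_width: 1.003
grip_force: 0.0
time_s: 12.7
eef_pos: [530.1, -127.4, 300.6]
ee_rot: [-0.001, 0.549, 0.836, -0.0]
force: [0.3, -0.1, -0.4]
grip_width: 0.999
grip_force: 0.0
time_s: 13.2
eef_pos: [505.1, -52.7, 287.9]
ee_rot: [-0.0, 0.72, 0.694, -0.0]
force: [-0.5, 0.1, 0.3]
grip_width: 0.998
grip_force: 0.0
[514.6  77.1] [25.7 40.5] z 55.2 2388
[513.8  38.2] [39.9 40.2] z 55.2 2979
[509.4  -5.5] [40.7 39.2] z 55.3 2483
[508.  -51.8] [40.4 40.4] z 55.3 2099
1 / 1 [0.013, 0.025, 0.691] [-0.0, 0.0, 0.029] mm 69 deg -1 j6 -0.27
```

```bash
python3 -m crank '[[0.01,0.02,0.3,0,0,0.029,0],[0.013,0.025,0.6,0,0,0.029,0],[0.013,0.025,0.691,0,0,0.029,0],[0.013,0.025,0.691,0,0,0.029,0]]'
python3 -m crank '[[0,0,0,0,0,0,0.4],[0,0,0,0,0,0,0.7],[0,0,0,0,0,0,0.8],[0,0,0,0,0,0,0.8],[0,0,0,0,0,0,0.8],[0,0,0,0,0,0,0.8]]' 40
python3 - <<'E'
from h import *
plan([(507.8,-52,315,None),(535.7,-267.7,320,74.7)])
E
```

```text
time_s: 13.65
eef_pos: [507.7, -52.2, 218.3]
ee_rot: [-0.001, 0.729, 0.685, -0.001]
force: [-0.2, 0.7, 0.1]
grip_width: 1.001
grip_force: 0.0
time_s: 14.25
eef_pos: [507.9, -51.7, 220.3]
ee_rot: [0.001, 0.729, 0.685, 0.0]
force: [-1.6, 0.8, 6.9]
grip_width: 0.445
grip_force: 39.2
1 / 1 [-0.004, 0.001, -0.947] [0.002, 0.001, -0.0] mm 95 deg 0 j6 -0.27
1 / 3 [-0.712, 0.138, -0.017] [0.0, -0.0, -0.58] mm 73 deg 26 j6 -0.85
2 / 3 [-0.699, -0.189, -0.016] [0.0, -0.0, -0.58] mm 72 deg 26 j6 -1.41
3 / 3 [-0.545, -0.478, -0.017] [0.0, 0.0, -0.58] mm 73 deg 26 j6 -1.96
```

```bash
python3 -m crank '[[0,0,-0.1,0,0,0,0.8],[0,0,-0.35,0,0,0,0.8],[0,0,-0.65,0,0,0,0.8],[0,0,-0.9,0,0,0,0.8],[0,0,-0.947,0,0,0,0.8]]'
python3 -m crank '[[-0.1,0.02,0,0,0,-0.1,0.8],[-0.27,0.05,-0.01,0,0,-0.25,0.8],[-0.48,0.09,-0.01,0,0,-0.42,0.8],[-0.712,0.138,-0.017,0,0,-0.58,0.8]]'
python3 -m crank '[[-0.18,-0.05,0,0,0,-0.15,0.8],[-0.35,-0.09,-0.01,0,0,-0.3,0.8],[-0.52,-0.14,-0.01,0,0,-0.45,0.8],[-0.699,-0.189,-0.016,0,0,-0.58,0.8]]'
python3 -m crank '[[-0.15,-0.13,0,0,0,-0.15,0.8],[-0.3,-0.26,-0.01,0,0,-0.3,0.8],[-0.45,-0.39,-0.01,0,0,-0.45,0.8],[-0.545,-0.478,-0.017,0,0,-0.58,0.8],[-0.545,-0.478,-0.017,0,0,-0.58,0.8],[-0.545,-0.478,-0.017,0,0,-0.58,0.8]]'
python3 - <<'E'
from h import *
print(status.sense()["grip_width"])
plan([(535.7,-267.7,271,74.7)])
E
```

```text
time_s: 14.75
eef_pos: [508.0, -51.7, 317.0]
ee_rot: [0.002, 0.729, 0.685, 0.001]
force: [0.1, -0.3, -0.6]
grip_width: 0.444
grip_force: 40.3
time_s: 15.15
eef_pos: [516.8, -124.0, 314.8]
ee_rot: [-0.001, 0.553, 0.833, -0.0]
force: [0.9, -0.7, -1.1]
grip_width: 0.443
grip_force: 40.3
time_s: 15.55
eef_pos: [526.1, -196.0, 316.3]
ee_rot: [-0.001, 0.351, 0.936, 0.0]
force: [0.5, 0.4, -1.3]
grip_width: 0.438
grip_force: 40.3
time_s: 16.15
eef_pos: [535.3, -266.9, 318.1]
ee_rot: [-0.001, 0.135, 0.991, 0.0]
force: [0.1, -0.3, -1.0]
grip_width: 0.443
grip_force: 40.3
0.44292922368035903
1 / 1 [-0.006, -0.007, 0.471] [0.001, -0.002, -0.004] mm 47 deg 0 j6 -1.96
```

Next: place, retreat, then plan to the third tin (509.4,-5.5).

```bash
python3 -m crank '[[-0.006,-0.007,0.2,0,0,0,0.8],[-0.006,-0.007,0.38,0,0,0,0.8],[-0.006,-0.007,0.44,0,0,0,0.8],[-0.006,-0.007,0.465,0,0,0,0.8],[-0.006,-0.007,0.475,0,0,0,0.8],[-0.006,-0.007,0.475,0,0,0,0.8]]'
python3 -m crank '[[0,0,0,0,0,0,0.6],[0,0,0,0,0,0,0.4],[0,0,0,0,0,0,0.1],[0,0,0,0,0,0,0],[0,0,0,0,0,0,0]]'
python3 -m crank '[[0,0,-0.15,0,0,0,0],[0,0,-0.4,0,0,0,0],[0,0,-0.6,0,0,0,0],[0,0,-0.6,0,0,0,0]]'
python3 - <<'E'
from h import *
im,d,W=cloud("wrist"); tins(W,100,112,(340,680),(-330,-190),100)
plan([(509.4,-5.5,290,-3.5)])
E
```

```text
time_s: 16.75
eef_pos: [536.0, -268.0, 272.0]
ee_rot: [0.0, 0.133, 0.991, -0.0]
force: [0.6, 0.2, -0.6]
grip_width: 0.443
grip_force: 40.3
time_s: 17.25
eef_pos: [535.9, -268.1, 271.4]
ee_rot: [0.0, 0.133, 0.991, -0.0]
force: [-1.1, -0.4, 0.2]
grip_width: 1.0
grip_force: 0.0
time_s: 17.65
eef_pos: [536.2, -268.3, 334.0]
ee_rot: [0.002, 0.133, 0.991, -0.001]
force: [0.1, 0.2, -0.0]
grip_width: 0.999
grip_force: 0.0
[ 555.9 -274.6] [39.7 83.2] z 105.0 3939
1 / 3 [0.317, 0.821, 0.139] [-0.0, 0.003, 0.579] mm 89 deg -26 j6 -1.39
2 / 3 [0.645, 0.599, 0.14] [-0.001, 0.0, 0.579] mm 89 deg -26 j6 -0.79
3 / 3 [0.842, 0.254, 0.141] [0.0, -0.0, 0.58] mm 89 deg -26 j6 -0.18
```

```bash
python3 -m crank '[[0.1,0.27,0.05,0,0,0.18,0],[0.2,0.53,0.09,0,0,0.37,0],[0.317,0.821,0.139,0,0,0.579,0]]'
python3 -m crank '[[0.21,0.2,0.04,0,0,0.19,0],[0.43,0.4,0.09,0,0,0.38,0],[0.645,0.599,0.14,0,0,0.579,0]]'
python3 -m crank '[[0.28,0.08,0.04,0,0,0.19,0],[0.56,0.16,0.09,0,0,0.38,0],[0.842,0.254,0.141,0,0,0.579,0],[0.842,0.254,0.141,0,0,0.58,0],[0.842,0.254,0.141,0,0,0.58,0],[0.842,0.254,0.141,0,0,0.58,0]]'
python3 - <<'E'
from h import *
im,d,W=cloud("wrist"); tins(W,amin=300)
plan([(509.4,-5.5,219,-3.5),(509.4,-5.5,315,None),(491.3,-255.6,320,74.7)])
E
```

```text
time_s: 18.0
eef_pos: [526.6, -179.8, 315.8]
ee_rot: [-0.001, 0.35, 0.937, 0.0]
force: [1.1, -0.4, -0.2]
grip_width: 0.997
grip_force: 0.0
time_s: 18.3
eef_pos: [516.4, -91.9, 301.9]
ee_rot: [-0.001, 0.549, 0.836, -0.0]
force: [0.8, 0.1, 0.1]
grip_width: 1.0
grip_force: 0.0
time_s: 18.9
eef_pos: [506.4, -6.6, 289.0]
ee_rot: [-0.0, 0.721, 0.693, -0.0]
force: [-0.0, -1.1, 0.4]
grip_width: 1.001
grip_force: 0.0
[516.6 110.3] [ 5.6 59. ] z 50.6 405
[514.5  85.2] [40.1 39.9] z 55.2 2951
[513.9  37.8] [40.5 40.2] z 55.3 2454
[508.8  -5.4] [40.7 39.8] z 55.3 2085
1 / 1 [0.013, 0.03, 0.701] [-0.0, 0.0, 0.026] mm 70 deg -1 j6 -0.18
1 / 1 [0.0, -0.001, -0.96] [-0.0, 0.0, 0.0] mm 96 deg 0 j6 -0.18
1 / 3 [-0.836, -0.009, -0.017] [-0.0, 0.0, -0.579] mm 84 deg 26 j6 -0.80
2 / 3 [-0.746, -0.376, -0.016] [-0.0, -0.0, -0.579] mm 84 deg 26 j6 -1.40
3 / 3 [-0.507, -0.665, -0.017] [-0.0, -0.0, -0.58] mm 84 deg 26 j6 -1.99
```

```bash
python3 -m crank '[[0.01,0.02,0.3,0,0,0.026,0],[0.013,0.028,0.6,0,0,0.026,0],[0.013,0.028,0.701,0,0,0.026,0],[0.013,0.028,0.701,0,0,0.026,0]]'
python3 -m crank '[[0,0,0,0,0,0,0.4],[0,0,0,0,0,0,0.7],[0,0,0,0,0,0,0.8],[0,0,0,0,0,0,0.8],[0,0,0,0,0,0,0.8],[0,0,0,0,0,0,0.8]]' 40
python3 -m crank '[[0,0,-0.1,0,0,0,0.8],[0,0,-0.35,0,0,0,0.8],[0,0,-0.65,0,0,0,0.8],[0,0,-0.9,0,0,0,0.8],[0,0,-0.96,0,0,0,0.8]]'
python3 -m crank '[[-0.1,0,0,0,0,-0.1,0.8],[-0.32,-0.003,-0.01,0,0,-0.25,0.8],[-0.58,-0.006,-0.01,0,0,-0.42,0.8],[-0.836,-0.009,-0.017,0,0,-0.579,0.8]]'
python3 -m crank '[[-0.18,-0.09,0,0,0,-0.15,0.8],[-0.37,-0.19,-0.01,0,0,-0.3,0.8],[-0.56,-0.28,-0.01,0,0,-0.45,0.8],[-0.746,-0.376,-0.016,0,0,-0.579,0.8]]'
python3 -m crank '[[-0.14,-0.18,0,0,0,-0.15,0.8],[-0.28,-0.36,-0.01,0,0,-0.3,0.8],[-0.41,-0.53,-0.01,0,0,-0.45,0.8],[-0.507,-0.665,-0.017,0,0,-0.58,0.8],[-0.507,-0.665,-0.017,0,0,-0.58,0.8],[-0.507,-0.665,-0.017,0,0,-0.58,0.8]]'
python3 - <<'E'
from h import *
print(status.sense()["grip_width"])
plan([(491.3,-255.6,271,74.7)])
E
```

```text
time_s: 19.35
eef_pos: [509.0, -5.1, 218.4]
ee_rot: [-0.001, 0.729, 0.685, -0.001]
force: [-0.6, 0.4, 0.1]
grip_width: 1.001
grip_force: 0.0
time_s: 19.95
eef_pos: [509.4, -4.6, 220.4]
ee_rot: [0.001, 0.728, 0.685, 0.0]
force: [-2.2, 0.7, 7.8]
grip_width: 0.443
grip_force: 39.2
time_s: 20.45
eef_pos: [509.4, -4.6, 318.3]
ee_rot: [0.002, 0.728, 0.685, 0.001]
force: [0.4, 0.1, -1.6]
grip_width: 0.446
grip_force: 40.3
time_s: 20.85
eef_pos: [502.8, -88.7, 316.3]
ee_rot: [-0.001, 0.553, 0.833, -0.0]
force: [0.2, 0.5, -0.0]
grip_width: 0.447
grip_force: 40.3
time_s: 21.25
eef_pos: [496.7, -172.1, 317.8]
ee_rot: [-0.001, 0.351, 0.936, 0.0]
force: [-0.2, 0.1, -0.3]
grip_width: 0.442
grip_force: 40.3
time_s: 21.85
eef_pos: [490.9, -254.4, 319.6]
ee_rot: [-0.0, 0.134, 0.991, 0.0]
force: [-0.8, 0.9, -1.3]
grip_width: 0.441
grip_force: 40.3
0.4406988919057388
1 / 1 [-0.008, -0.01, 0.486] [0.001, -0.001, -0.003] mm 49 deg 0 j6 -2.00
```

```bash
python3 -m crank '[[-0.008,-0.01,0.2,0,0,0,0.8],[-0.008,-0.01,0.38,0,0,0,0.8],[-0.008,-0.01,0.45,0,0,0,0.8],[-0.008,-0.01,0.48,0,0,0,0.8],[-0.008,-0.01,0.49,0,0,0,0.8],[-0.008,-0.01,0.49,0,0,0,0.8]]'
python3 -m crank '[[0,0,0,0,0,0,0.6],[0,0,0,0,0,0,0.4],[0,0,0,0,0,0,0.1],[0,0,0,0,0,0,0],[0,0,0,0,0,0,0]]'
python3 -m crank '[[0,0,-0.15,0,0,0,0],[0,0,-0.4,0,0,0,0],[0,0,-0.6,0,0,0,0],[0,0,-0.6,0,0,0,0]]'
python3 - <<'E'
from h import *
im,d,W=cloud("wrist"); tins(W,100,112,(340,680),(-330,-190),100)
plan([(513.5,38,290,-3.5)])
E
```

```text
time_s: 22.45
eef_pos: [491.7, -255.8, 271.8]
ee_rot: [0.0, 0.133, 0.991, -0.0]
force: [0.4, -0.9, -1.4]
grip_width: 0.442
grip_force: 40.4
time_s: 22.95
eef_pos: [491.5, -255.9, 271.3]
ee_rot: [0.0, 0.133, 0.991, -0.0]
force: [-0.2, 0.5, 0.2]
grip_width: 1.002
grip_force: 0.0
time_s: 23.35
eef_pos: [491.8, -256.1, 333.8]
ee_rot: [0.002, 0.133, 0.991, -0.001]
force: [-0.8, -0.2, -0.8]
grip_width: 0.998
grip_force: 0.0
[ 491.  -256.9] [39.7 40. ] z 105.2 2144
[ 556.  -274.3] [40.  84.9] z 104.8 3281
1 / 3 [0.188, 0.964, 0.139] [-0.001, 0.003, 0.579] mm 99 deg -26 j6 -1.38
2 / 3 [0.593, 0.784, 0.14] [0.0, -0.0, 0.579] mm 99 deg -26 j6 -0.74
3 / 3 [0.877, 0.444, 0.141] [0.0, -0.0, 0.58] mm 99 deg -26 j6 -0.09
```

```bash
python3 -m crank '[[0.06,0.32,0.05,0,0,0.18,0],[0.12,0.64,0.09,0,0,0.37,0],[0.188,0.964,0.139,0,0,0.579,0]]'
python3 -m crank '[[0.2,0.26,0.04,0,0,0.19,0],[0.4,0.52,0.09,0,0,0.38,0],[0.593,0.784,0.14,0,0,0.579,0]]'
python3 -m crank '[[0.29,0.15,0.04,0,0,0.19,0],[0.58,0.3,0.09,0,0,0.38,0],[0.877,0.444,0.141,0,0,0.579,0],[0.877,0.444,0.141,0,0,0.6,0],[0.877,0.444,0.141,0,0,0.6,0],[0.877,0.444,0.141,0,0,0.6,0]]'
python3 - <<'E'
from h import *
im,d,W=cloud("wrist"); tins(W,amin=300)
plan([(513.5,37.8,219,-3.5),(513.5,37.8,315,None),(446.9,-243.5,320,74.7)])
E
```

```text
time_s: 23.7
eef_pos: [498.6, -156.9, 315.9]
ee_rot: [-0.001, 0.35, 0.937, 0.0]
force: [0.9, -0.3, 1.0]
grip_width: 1.001
grip_force: 0.0
time_s: 24.0
eef_pos: [504.4, -58.5, 302.0]
ee_rot: [-0.001, 0.549, 0.836, -0.0]
force: [0.3, -0.7, -0.3]
grip_width: 1.002
grip_force: 0.0
time_s: 24.6
eef_pos: [510.0, 37.6, 288.8]
ee_rot: [-0.0, 0.727, 0.687, -0.0]
force: [-0.6, -0.2, -0.1]
grip_width: 0.998
grip_force: 0.0
[517.9 110.5] [ 5.6 55.5] z 50.6 347
[514.3  85. ] [40.1 39.6] z 55.3 2463
[513.2  38.1] [40.4 39.7] z 55.3 2077
1 / 1 [0.005, 0.034, 0.7] [-0.0, 0.0, 0.006] mm 70 deg -0 j6 -0.09
1 / 1 [0.0, -0.0, -0.96] [-0.0, 0.0, -0.0] mm 96 deg 0 j6 -0.09
1 / 3 [-0.949, -0.164, -0.017] [-0.0, 0.0, -0.579] mm 96 deg 26 j6 -0.74
2 / 3 [-0.781, -0.565, -0.016] [-0.0, -0.0, -0.58] mm 96 deg 26 j6 -1.40
3 / 3 [-0.453, -0.851, -0.017] [-0.0, -0.0, -0.579] mm 96 deg 26 j6 -2.03
```

```bash
python3 -m crank '[[0.005,0.02,0.3,0,0,0.006,0],[0.005,0.032,0.6,0,0,0.006,0],[0.005,0.032,0.7,0,0,0.006,0],[0.005,0.032,0.7,0,0,0.006,0]]'
python3 -m crank '[[0,0,0,0,0,0,0.4],[0,0,0,0,0,0,0.7],[0,0,0,0,0,0,0.8],[0,0,0,0,0,0,0.8],[0,0,0,0,0,0,0.8],[0,0,0,0,0,0,0.8]]' 40
python3 -m crank '[[0,0,-0.1,0,0,0,0.8],[0,0,-0.35,0,0,0,0.8],[0,0,-0.65,0,0,0,0.8],[0,0,-0.9,0,0,0,0.8],[0,0,-0.96,0,0,0,0.8]]'
python3 -m crank '[[-0.12,-0.02,0,0,0,-0.08,0.8],[-0.32,-0.06,-0.01,0,0,-0.2,0.8],[-0.54,-0.1,-0.01,0,0,-0.33,0.8],[-0.75,-0.13,-0.01,0,0,-0.46,0.8],[-0.949,-0.164,-0.017,0,0,-0.579,0.8]]'
python3 -m crank '[[-0.18,-0.13,0,0,0,-0.13,0.8],[-0.35,-0.26,-0.01,0,0,-0.26,0.8],[-0.5,-0.37,-0.01,0,0,-0.38,0.8],[-0.65,-0.47,-0.01,0,0,-0.48,0.8],[-0.781,-0.565,-0.016,0,0,-0.58,0.8]]'
python3 -m crank '[[-0.11,-0.2,0,0,0,-0.14,0.8],[-0.22,-0.41,-0.01,0,0,-0.28,0.8],[-0.33,-0.62,-0.01,0,0,-0.42,0.8],[-0.42,-0.79,-0.01,0,0,-0.53,0.8],[-0.453,-0.851,-0.017,0,0,-0.579,0.8],[-0.453,-0.851,-0.017,0,0,-0.579,0.8],[-0.453,-0.851,-0.017,0,0,-0.579,0.8]]'
python3 - <<'E'
from h import *
print(status.sense()["grip_width"])
plan([(446.9,-243.5,271,74.7)])
E
```

```text
time_s: 25.05
eef_pos: [513.1, 38.1, 218.4]
ee_rot: [-0.001, 0.729, 0.685, -0.001]
force: [0.4, 0.2, -0.2]
grip_width: 1.003
grip_force: 0.0
time_s: 25.65
eef_pos: [513.5, 38.6, 220.4]
ee_rot: [0.001, 0.728, 0.685, 0.0]
force: [-2.6, 1.2, 6.5]
grip_width: 0.444
grip_force: 39.2
time_s: 26.15
eef_pos: [513.5, 38.7, 318.3]
ee_rot: [0.002, 0.728, 0.685, 0.002]
force: [0.4, 0.3, -1.7]
grip_width: 0.442
grip_force: 40.3
time_s: 26.65
eef_pos: [490.6, -55.9, 316.3]
ee_rot: [-0.001, 0.554, 0.833, -0.0]
force: [-0.2, 0.2, -1.2]
grip_width: 0.443
grip_force: 40.3
time_s: 27.15
eef_pos: [468.4, -149.6, 317.9]
ee_rot: [-0.001, 0.352, 0.936, 0.0]
force: [0.5, 0.3, -1.1]
grip_width: 0.443
grip_force: 40.3
time_s: 27.85
eef_pos: [446.5, -242.3, 319.8]
ee_rot: [-0.0, 0.134, 0.991, 0.0]
force: [-0.4, -0.4, -1.2]
grip_width: 0.445
grip_force: 40.3
0.4452208268947754
1 / 1 [-0.007, -0.01, 0.488] [0.001, -0.001, -0.002] mm 49 deg 0 j6 -2.03
```

```bash
python3 -m crank '[[-0.007,-0.01,0.2,0,0,0,0.8],[-0.007,-0.01,0.38,0,0,0,0.8],[-0.007,-0.01,0.45,0,0,0,0.8],[-0.007,-0.01,0.48,0,0,0,0.8],[-0.007,-0.01,0.492,0,0,0,0.8],[-0.007,-0.01,0.492,0,0,0,0.8]]'
python3 -m crank '[[0,0,0,0,0,0,0.6],[0,0,0,0,0,0,0.4],[0,0,0,0,0,0,0.1],[0,0,0,0,0,0,0],[0,0,0,0,0,0,0]]'
python3 -m crank '[[0,0,-0.15,0,0,0,0],[0,0,-0.4,0,0,0,0],[0,0,-0.6,0,0,0,0],[0,0,-0.6,0,0,0,0]]'
python3 - <<'E'
from h import *
im,d,W=cloud("wrist"); tins(W,100,112,(340,680),(-330,-190),100)
plan([(514.4,85,290,-3.5)])
E
```

```text
time_s: 28.45
eef_pos: [447.2, -243.8, 271.5]
ee_rot: [0.0, 0.133, 0.991, -0.0]
force: [0.2, -0.0, -0.8]
grip_width: 0.444
grip_force: 40.4
time_s: 28.95
eef_pos: [447.0, -243.8, 271.1]
ee_rot: [0.0, 0.133, 0.991, -0.0]
force: [0.1, -0.1, 0.6]
grip_width: 1.007
grip_force: 0.0
time_s: 29.35
eef_pos: [447.3, -244.0, 333.4]
ee_rot: [0.002, 0.133, 0.991, -0.001]
force: [0.3, 0.1, -0.1]
grip_width: 0.998
grip_force: 0.0
[ 446.6 -244.8] [39.7 40. ] z 105.1 2148
[ 490.6 -256. ] [39.7 41.3] z 104.8 1801
[ 541.7 -270.2] [39.3 55.8] z 104.6 1844
1 / 4 [0.055, 0.837, 0.103] [-0.001, 0.003, 0.434] mm 85 deg -20 j6 -1.54
2 / 4 [0.331, 0.771, 0.105] [0.0, -0.0, 0.435] mm 85 deg -20 j6 -1.03
3 / 4 [0.571, 0.616, 0.104] [-0.0, -0.0, 0.434] mm 85 deg -20 j6 -0.51
4 / 4 [0.743, 0.389, 0.104] [-0.0, -0.0, 0.435] mm 85 deg -20 j6 -0.00
```

```bash
python3 -m crank '[[0.02,0.28,0.03,0,0,0.15,0],[0.04,0.56,0.07,0,0,0.3,0],[0.055,0.837,0.103,0,0,0.434,0]]'
python3 -m crank '[[0.11,0.26,0.04,0,0,0.15,0],[0.22,0.51,0.07,0,0,0.3,0],[0.331,0.771,0.105,0,0,0.435,0]]'
python3 -m crank '[[0.19,0.2,0.04,0,0,0.15,0],[0.38,0.41,0.07,0,0,0.3,0],[0.571,0.616,0.104,0,0,0.434,0]]'
python3 -m crank '[[0.25,0.13,0.04,0,0,0.15,0],[0.5,0.26,0.07,0,0,0.3,0],[0.743,0.389,0.104,0,0,0.435,0],[0.743,0.389,0.104,0,0,0.435,0],[0.743,0.389,0.104,0,0,0.435,0],[0.743,0.389,0.104,0,0,0.435,0]]'
python3 - <<'E'
from h import *
im,d,W=cloud("wrist"); tins(W,amin=300)
plan([(514.4,85,219,-3.5),(514.4,85,315,None),(402.6,-231.3,320,74.7)])
E
```

```text
time_s: 29.7
eef_pos: [463.6, -160.6, 319.2]
ee_rot: [-0.001, 0.302, 0.953, 0.0]
force: [0.9, -0.2, 0.7]
grip_width: 1.0
grip_force: 0.0
time_s: 30.0
eef_pos: [480.5, -78.3, 308.8]
ee_rot: [-0.001, 0.459, 0.888, -0.0]
force: [0.3, 0.5, 1.0]
grip_width: 0.996
grip_force: 0.0
time_s: 30.3
eef_pos: [497.4, 4.0, 298.4]
ee_rot: [-0.001, 0.603, 0.797, -0.0]
force: [-0.4, -0.3, 0.3]
grip_width: 0.999
grip_force: 0.0
time_s: 30.9
eef_pos: [514.2, 84.3, 288.9]
ee_rot: [-0.0, 0.728, 0.685, -0.0]
force: [0.0, -0.4, 0.3]
grip_width: 1.002
grip_force: 0.0
[533.6 135.7] [ 5.9 58.3] z 50.6 347
[531.1 110.2] [40.4 40.5] z 55.3 2304
1 / 1 [0.008, 0.001, 0.701] [-0.001, 0.0, -0.001] mm 70 deg 0 j6 -0.00
1 / 1 [0.0, 0.0, -0.96] [0.0, 0.0, 0.0] mm 96 deg 0 j6 -0.00
1 / 4 [-0.806, -0.231, -0.012] [0.0, 0.0, -0.434] mm 84 deg 20 j6 -0.51
2 / 4 [-0.683, -0.487, -0.013] [0.0, 0.0, -0.435] mm 84 deg 20 j6 -1.03
3 / 4 [-0.48, -0.688, -0.012] [0.0, 0.0, -0.434] mm 84 deg 20 j6 -1.56
4 / 4 [-0.223, -0.808, -0.013] [-0.0, 0.0, -0.434] mm 84 deg 20 j6 -2.08
```

```bash
python3 - <<'E'
from h import *
im,d,W=cloud("wrist"); save(im,"pics/w5.png",1.2)
im,d,W2=cloud("top"); save(cv2.resize(im[150:240,120:330],None,fx=3.5,fy=3.5),"pics/t5.png")
P=W.reshape(-1,3)
for z0,z1 in((26,40),(46,54)):
    m=(P[:,2]>z0)&(P[:,2]<z1)&(abs(P[:,0]-520)<90)&(P[:,1]<200)&(P[:,1]>-150); Q=np.ascontiguousarray(P[m][:,:2].astype(np.float32))
    r=cv2.minAreaRect(Q);print(len(Q),r,cv2.boxPoints(r).round(1).tolist())
E
```

```text
2183 ((526.7133178710938, 48.16436004638672), (234.93814086914062, 60.35409927368164), 85.55933380126953) [[487.5, -66.5999984741211], [547.7000122070312, -71.30000305175781], [565.9000244140625, 162.89999389648438], [505.70001220703125, 167.60000610351562]]
1187 ((532.79248046875, 127.32951354980469), (65.98333740234375, 57.80221176147461), 46.27537155151367) [[489.1000061035156, 123.5], [530.9000244140625, 83.5], [576.5, 131.1999969482422], [534.7000122070312, 171.10000610351562]]
```

View pics/w5.png

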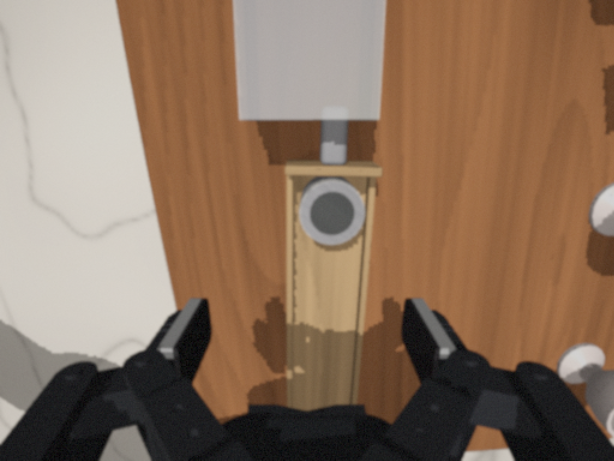

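The tray has been knocked: the tin is at (332,212), the panel at row 168, and the knob tip is just under the sleeve's edge. I'm adjusting to the new tin position (531,110).

```bash
python3 - <<'E'
from h import *
plan([(531,110,219,-4.2),(531,110,315,-4.2),(402.6,-231.3,320,74.7)])
E
```

```text
1 / 1 [0.268, 0.15, 0.704] [-0.0, 0.0, 0.014] mm 77 deg -1 j6 0.06
1 / 1 [-0.001, 0.0, -0.96] [-0.0, 0.0, 0.0] mm 96 deg 0 j6 0.06
1 / 4 [-0.874, -0.258, -0.013] [-0.0, 0.0, -0.438] mm 91 deg 20 j6 -0.46
2 / 4 [-0.736, -0.537, -0.012] [-0.0, 0.0, -0.438] mm 91 deg 20 j6 -0.99
3 / 4 [-0.512, -0.755, -0.013] [-0.0, -0.0, -0.439] mm 91 deg 20 j6 -1.54
4 / 4 [-0.227, -0.883, -0.012] [-0.0, -0.0, -0.438] mm 91 deg 20 j6 -2.08
```

```bash
python3 -m crank '[[0.13,0.08,0.1,0,0,0.014,0],[0.268,0.15,0.25,0,0,0.014,0],[0.268,0.15,0.5,0,0,0.014,0],[0.268,0.15,0.704,0,0,0.014,0],[0.268,0.15,0.704,0,0,0.014,0]]'
python3 -m crank '[[0,0,0,0,0,0,0.4],[0,0,0,0,0,0,0.7],[0,0,0,0,0,0,0.8],[0,0,0,0,0,0,0.8],[0,0,0,0,0,0,0.8],[0,0,0,0,0,0,0.8]]' 40
python3 -m crank '[[0,0,-0.1,0,0,0,0.8],[0,0,-0.35,0,0,0,0.8],[0,0,-0.65,0,0,0,0.8],[0,0,-0.9,0,0,0,0.8],[0,0,-0.96,0,0,0,0.8]]'
python3 -m crank '[[-0.12,-0.03,0,0,0,-0.06,0.8],[-0.3,-0.09,-0.01,0,0,-0.15,0.8],[-0.5,-0.15,-0.01,0,0,-0.25,0.8],[-0.7,-0.21,-0.01,0,0,-0.35,0.8],[-0.874,-0.258,-0.013,0,0,-0.438,0.8]]'
python3 -m crank '[[-0.18,-0.13,0,0,0,-0.11,0.8],[-0.37,-0.27,-0.01,0,0,-0.22,0.8],[-0.55,-0.4,-0.01,0,0,-0.33,0.8],[-0.736,-0.537,-0.012,0,0,-0.438,0.8]]'
python3 -m crank '[[-0.13,-0.19,0,0,0,-0.11,0.8],[-0.26,-0.38,-0.01,0,0,-0.22,0.8],[-0.39,-0.57,-0.01,0,0,-0.33,0.8],[-0.512,-0.755,-0.013,0,0,-0.439,0.8]]'
python3 -m crank '[[-0.06,-0.22,0,0,0,-0.11,0.8],[-0.12,-0.44,-0.01,0,0,-0.22,0.8],[-0.17,-0.65,-0.01,0,0,-0.33,0.8],[-0.21,-0.82,-0.012,0,0,-0.438,0.8],[-0.227,-0.883,-0.012,0,0,-0.438,0.8],[-0.227,-0.883,-0.012,0,0,-0.438,0.8],[-0.227,-0.883,-0.012,0,0,-0.438,0.8]]'
python3 - <<'E'
from h import *
print(status.sense()["grip_width"])
plan([(402.6,-231.3,271,74.7)])
E
```

```text
time_s: 31.55
eef_pos: [530.4, 110.4, 216.8]
ee_rot: [-0.002, 0.732, 0.681, -0.002]
force: [-0.2, 0.3, -0.3]
grip_width: 1.0
grip_force: 0.0
time_s: 32.15
eef_pos: [531.3, 110.8, 220.3]
ee_rot: [0.001, 0.732, 0.681, 0.001]
force: [-1.2, -0.4, 6.9]
grip_width: 0.446
grip_force: 39.3
time_s: 32.65
eef_pos: [531.3, 110.9, 318.4]
ee_rot: [0.002, 0.732, 0.681, 0.002]
force: [0.2, 0.2, -0.5]
grip_width: 0.44
grip_force: 40.2
time_s: 33.15
eef_pos: [498.3, 24.7, 315.8]
ee_rot: [-0.0, 0.604, 0.797, -0.0]
force: [-0.0, 0.3, -0.3]
grip_width: 0.444
grip_force: 40.2
time_s: 33.55
eef_pos: [466.4, -60.5, 317.1]
ee_rot: [-0.0, 0.458, 0.889, -0.0]
force: [-0.4, 0.1, -0.3]
grip_width: 0.441
grip_force: 40.2
time_s: 33.95
eef_pos: [434.3, -146.0, 318.4]
ee_rot: [-0.0, 0.299, 0.954, 0.0]
force: [0.3, -0.2, -1.3]
grip_width: 0.445
grip_force: 40.2
time_s: 34.65
eef_pos: [403.0, -230.0, 319.8]
ee_rot: [-0.0, 0.134, 0.991, 0.0]
force: [-0.1, 0.8, -1.3]
grip_width: 0.443
grip_force: 40.2
0.4430055097968312
1 / 1 [0.0, -0.014, 0.488] [0.001, -0.001, -0.001] mm 49 deg 0 j6 -2.08
```

```bash
python3 -m crank '[[0,-0.014,0.2,0,0,0,0.8],[0,-0.014,0.38,0,0,0,0.8],[0,-0.014,0.45,0,0,0,0.8],[0,-0.014,0.48,0,0,0,0.8],[0,-0.014,0.492,0,0,0,0.8],[0,-0.014,0.492,0,0,0,0.8]]'
python3 -m crank '[[0,0,0,0,0,0,0.6],[0,0,0,0,0,0,0.4],[0,0,0,0,0,0,0.1],[0,0,0,0,0,0,0],[0,0,0,0,0,0,0]]'
python3 -m crank '[[0,0,-0.15,0,0,0,0],[0,0,-0.4,0,0,0,0],[0,0,-0.6,0,0,0,0],[0,0,-0.6,0,0,0,0]]'
cat >> h.py <<'E'
def tray(W,lo=24,hi=44,xr=(400,680),yr=(-180,200)):
    P=W.reshape(-1,3); m=(P[:,2]>lo)&(P[:,2]<hi)&(P[:,0]>xr[0])&(P[:,0]<xr[1])&(P[:,1]<yr[1])&(P[:,1]>yr[0])
    Q=np.ascontiguousarray(P[m][:,:2].astype(np.float32)); r=cv2.minAreaRect(Q); print("tray",len(Q),r,cv2.boxPoints(r).round(1).tolist())
E
python3 - <<'E'
from h import *
im,d,W=cloud("wrist"); tins(W,100,112,(340,680),(-330,-190),100)
im,d,W=cloud("top"); tray(W,hi=54,yr=(-180,160)); tins(W,98,115,(340,680),(-330,-190),20)
plan([(524,15,300,-3.5)])
E
```

```text
time_s: 35.25
eef_pos: [402.7, -231.9, 271.3]
ee_rot: [0.0, 0.133, 0.991, -0.0]
force: [-0.4, 0.2, -0.7]
grip_width: 0.441
grip_force: 40.3
time_s: 35.75
eef_pos: [402.5, -231.9, 270.9]
ee_rot: [0.0, 0.133, 0.991, -0.0]
force: [0.4, -0.1, -1.4]
grip_width: 1.001
grip_force: 0.0
time_s: 36.15
eef_pos: [402.8, -232.2, 333.0]
ee_rot: [0.002, 0.133, 0.991, -0.001]
force: [0.3, 0.4, -0.8]
grip_width: 0.997
grip_force: 0.0
[ 402.2 -233. ] [39.6 40.3] z 105.1 2162
[ 446.4 -244.2] [39.7 41.6] z 104.8 1811
[ 497.5 -257.9] [40.1 54.6] z 104.6 1746
tray 313 ((523.6393432617188, 21.839584350585938), (151.9993896484375, 247.2059783935547), 22.351232528686523) [[406.29998779296875, 107.30000305175781], [500.3999938964844, -121.4000015258789], [640.9000244140625, -63.599998474121094], [546.9000244140625, 165.10000610351562]]
[ 556.4 -273.5] [40.7 81.3] z 105.5 228
[ 494.3 -254.1] [36.1 38.3] z 105.9 117
[ 454.4 -234.4] [19.2 38.7] z 106.0 57
1 / 3 [-0.174, 0.9, 0.101] [0.0, -0.0, 0.58] mm 92 deg -26 j6 -1.43
2 / 3 [0.239, 0.886, 0.102] [-0.0, -0.0, 0.579] mm 92 deg -26 j6 -0.77
3 / 3 [0.604, 0.69, 0.101] [-0.0, -0.0, 0.58] mm 92 deg -26 j6 -0.13
```

```bash
python3 -m crank '[[-0.06,0.3,0.03,0,0,0.18,0],[-0.12,0.6,0.07,0,0,0.37,0],[-0.174,0.9,0.101,0,0,0.58,0]]'
python3 -m crank '[[0.08,0.3,0.04,0,0,0.19,0],[0.16,0.6,0.07,0,0,0.38,0],[0.239,0.886,0.102,0,0,0.579,0]]'
python3 -m crank '[[0.2,0.23,0.04,0,0,0.19,0],[0.4,0.46,0.07,0,0,0.38,0],[0.604,0.69,0.101,0,0,0.58,0],[0.604,0.69,0.101,0,0,0.58,0],[0.604,0.69,0.101,0,0,0.58,0],[0.604,0.69,0.101,0,0,0.58,0]]'
python3 - <<'E'
from h import *
im,d,W=cloud("wrist"); np.savez("w6.npz",W=W,im=im)
P=W.reshape(-1,3); P=P[np.isfinite(P[:,0])]
def band(z0,z1,y0,y1):
    m=(P[:,2]>z0)&(P[:,2]<z1)&(abs(P[:,0]-525)<45)&(P[:,1]>y0)&(P[:,1]<y1); q=P[m]; 
    if len(q)>5: print(y0,len(q),q[:,0].min().round(1),q[:,0].max().round(1),((q[:,0].min()+q[:,0].max())/2).round(1))
for y in range(-80,160,20): band(27,40,y,y+20)
m=(P[:,2]>46)&(P[:,2]<56)&(P[:,1]<150)&(abs(P[:,0]-525)<45); q=P[m]; print("panel y",np.percentile(q[:,1],[1,50,99]),q[:,0].min(),q[:,0].max())
im,d,W=cloud("top"); tray(W,hi=40,yr=(-140,130),xr=(470,590))
plan([(526,39,300,-4.4)])
E
```

```text
time_s: 36.55
eef_pos: [443.1, -148.7, 319.2]
ee_rot: [-0.001, 0.349, 0.937, 0.0]
force: [0.6, -0.3, 1.3]
grip_width: 0.999
grip_force: 0.0
time_s: 36.85
eef_pos: [482.6, -65.5, 309.0]
ee_rot: [-0.001, 0.549, 0.836, -0.0]
force: [-0.4, 0.5, 0.3]
grip_width: 0.998
grip_force: 0.0
time_s: 37.45
eef_pos: [520.8, 15.7, 299.8]
ee_rot: [-0.0, 0.721, 0.693, -0.0]
force: [0.0, 0.0, -0.1]
grip_width: 0.997
grip_force: 0.0
-80 170 487.5 547.7 517.6
-60 171 488.8 549.6 519.2
-40 174 491.4 550.6 521.0
-20 187 492.7 552.4 522.5
0 212 493.3 554.2 523.7
20 231 494.7 555.8 525.2
40 238 496.1 557.4 526.8
60 282 498.3 559.0 528.6
80 276 499.7 560.4 530.1
100 301 501.8 562.5 532.2
120 430 503.0 563.3 533.2
panel y [130.81626938 135.88088139 149.21900002] 504.35221445393 564.0548410888961
tray 92 ((523.689208984375, 14.777946472167969), (234.08424377441406, 60.36954879760742), 85.34159088134766) [[484.1000061035156, -99.4000015258789], [544.2999877929688, -104.30000305175781], [563.2999877929688, 129.0], [503.1000061035156, 133.89999389648438]]
1 / 1 [0.237, 0.041, 0.002] [-0.001, 0.0, 0.046] mm 24 deg -2 j6 -0.07
```

```bash
python3 -m crank '[[0.12,0.02,0.15,0,0,0.046,0],[0.237,0.041,0.45,0,0,0.046,0],[0.237,0.041,0.75,0,0,0.046,0],[0.237,0.041,0.95,0,0,0.046,0],[0.237,0.041,0.95,0,0,0.046,0]]'
python3 - <<'E'
from h import *
plan([(526,39,187,-4.4)])
E
```

```text
time_s: 38.05
eef_pos: [525.4, 39.3, 203.2]
ee_rot: [-0.002, 0.734, 0.679, -0.002]
force: [0.1, 0.4, 0.5]
grip_width: 1.002
grip_force: 0.0
1 / 1 [-0.003, 0.007, 0.162] [-0.006, -0.0, 0.0] mm 16 deg -0 j6 -0.07
```

```bash
python3 -m crank '[[0,0.005,0.1,0,0,0,0],[0,0.005,0.16,0,0,0,0],[0,0.005,0.16,0,0,0,0],[0,0.005,0.16,0,0,0,0.3],[0,0.005,0.16,0,0,0,0.5],[0,0.005,0.16,0,0,0,0.5],[0,0.005,0.16,0,0,0,0.5],[0,0.005,0.16,0,0,0,0.5],[0,0.005,0.16,0,0,0,0.5],[0,0.005,0.16,0,0,0,0.5]]' 80
python3 -m crank '[[-0.03,0,-0.05,0,0,0,0.5],[-0.1,0,-0.12,0,0,0,0.5],[-0.2,0,-0.18,0,0,0,0.5],[-0.32,0,-0.2,0,0,0,0.5],[-0.44,0,-0.2,0,0,0,0.5],[-0.54,0,-0.2,0,0,0,0.5],[-0.58,0,-0.2,0,0,0,0.5],[-0.58,0,-0.2,0,0,0,0.5]]'
python3 - <<'E'
from h import *
s=status.sense(); print(s["eef_pos"],s["wrist_torque"],np.degrees(yawof(rot())),s["joints"][5])
im,d,W=cloud("wrist"); 
im,d,W=cloud("scene"); save(im[90:260,150:450],"pics/s7.png",2)
plan([(520,-15,None or 210,-154)])
E
```

```text
time_s: 39.05
eef_pos: [526.9, 39.8, 190.5]
ee_rot: [0.001, 0.734, 0.68, 0.0]
force: [-2.2, -0.1, 7.2]
grip_width: 0.677
grip_force: 86.7
time_s: 39.85
eef_pos: [522.2, -18.7, 209.2]
ee_rot: [-0.0, 0.734, 0.679, -0.0]
force: [-0.7, 1.2, -2.6]
grip_width: 0.676
grip_force: 86.2
[522.17272516 -18.68442354 209.18214646] [ 0.0191062   0.01053868 -0.01805945] -4.433048224370927 -0.18287450442602501
1 / 4 [0.007, -0.006, -0.002] [-0.001, -0.0, 0.831] mm 1 deg -37 j6 0.47
2 / 4 [0.002, -0.009, -0.002] [0.0, -0.0, 0.831] mm 1 deg -37 j6 1.13
3 / 4 [-0.004, -0.008, -0.002] [0.0, -0.0, 0.832] mm 1 deg -37 j6 1.78
4 / 4 [-0.008, -0.004, -0.002] [-0.0, -0.0, 0.831] mm 1 deg -37 j6 2.43
```

View pics/s7.png

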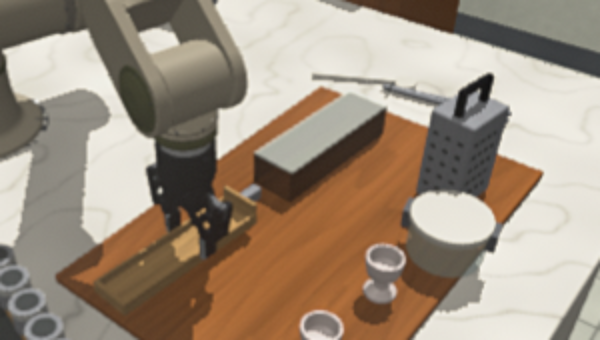

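The tray is lifted level off the board, the knob is clear of the sleeve, and the tins are on the rail at lower left. Rotating now.

```bash
python3 -m crank '[[0,0,0,0,0,0.06,0.5],[0,0,0,0,0,0.18,0.5],[0,0,0,0,0,0.34,0.5],[0,0,0,0,0,0.51,0.5],[0,0,0,0,0,0.68,0.5],[0,0,0,0,0,0.831,0.5]]'
python3 -m crank '[[0,0,0,0,0,0.16,0.5],[0,0,0,0,0,0.32,0.5],[0,0,0,0,0,0.49,0.5],[0,0,0,0,0,0.66,0.5],[0,0,0,0,0,0.831,0.5]]'
python3 -m crank '[[0,0,0,0,0,0.16,0.5],[0,0,0,0,0,0.32,0.5],[0,0,0,0,0,0.49,0.5],[0,0,0,0,0,0.66,0.5],[0,0,0,0,0,0.831,0.5]]'
python3 -m crank '[[0,0,0,0,0,0.16,0.5],[0,0,0,0,0,0.32,0.5],[0,0,0,0,0,0.49,0.5],[0,0,0,0,0,0.65,0.5],[0,0,0,0,0,0.77,0.5],[0,0,0,0,0,0.831,0.5],[0,0,0,0,0,0.831,0.5],[0,0,0,0,0,0.831,0.5]]'
python3 - <<'E'
from h import *
s=status.sense(); print(s["eef_pos"],s["wrist_torque"],np.degrees(yawof(rot())),s["joints"][5])
im,d,W=cloud("wrist"); save(im,"pics/w8.png",1.2)
E
```

```text
time_s: 40.55
eef_pos: [522.2, -17.5, 209.3]
ee_rot: [-0.0, 0.914, 0.407, -0.0]
force: [0.2, 0.4, -2.8]
grip_width: 0.677
grip_force: 86.1
time_s: 41.05
eef_pos: [522.2, -17.5, 209.3]
ee_rot: [-0.0, 0.996, 0.092, -0.0]
force: [-0.8, -0.1, -2.6]
grip_width: 0.677
grip_force: 86.1
time_s: 41.55
eef_pos: [522.3, -17.5, 209.3]
ee_rot: [-0.0, 0.973, -0.232, -0.0]
force: [-0.4, -0.1, -3.4]
grip_width: 0.672
grip_force: 86.1
time_s: 42.35
eef_pos: [522.3, -17.7, 209.3]
ee_rot: [0.0, 0.849, -0.529, -0.0]
force: [-0.0, -0.4, -2.7]
grip_width: 0.675
grip_force: 86.1
[522.25210494 -17.72200327 209.33940663] [-0.01000781 -0.04701012  0.0197964 ] -153.84546600246176 2.426716318861386
```

View pics/w8.png

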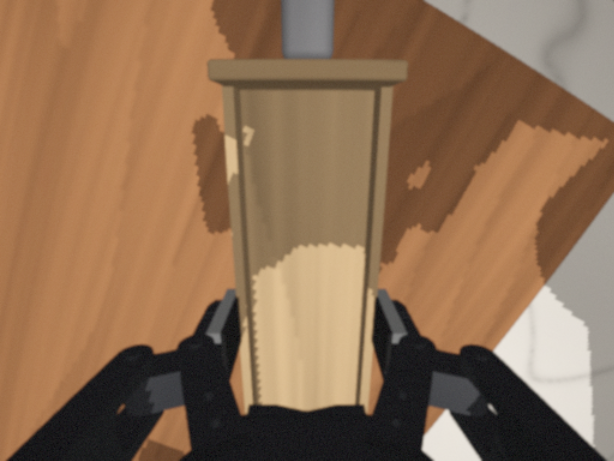

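The tray is held straight with the knob at (308,30) pointing away from the robot's side. I'll set it down, flip the gripper half a turn, and regrip nearer the knob.

```bash
python3 -m crank '[[0,0,0.08,0,0,0,0.5],[0,0,0.15,0,0,0,0.5],[0,0,0.185,0,0,0,0.5],[0,0,0.19,0,0,0,0.5],[0,0,0.19,0,0,0,0.2],[0,0,0.19,0,0,0,0],[0,0,0.19,0,0,0,0],[0,0,0.19,0,0,0,0]]'
python3 -m crank '[[0,0,-0.2,0,0,0,0],[0,0,-0.5,0,0,0,0],[0.1,0,-0.6,0,0,-0.15,0],[0.25,0,-0.6,0,0,-0.33,0],[0.4,0,-0.6,0,0,-0.5,0],[0.4,0,-0.6,0,0,-0.68,0],[0.4,0,-0.6,0,0,-0.85,0],[0.4,0,-0.6,0,0,-1,0]]'
python3 -m crank '[[0,0,0,0,0,-0.2,0],[0,0,0,0,0,-0.4,0],[0,0,0,0,0,-0.6,0],[0,0,0,0,0,-0.8,0],[0,0,0,0,0,-1,0]]'
python3 -m crank '[[0,0,0,0,0,-0.2,0],[0,0,0,0,0,-0.4,0],[0,0,0,0,0,-0.6,0],[0,0,0,0,0,-0.8,0],[0,0,0,0,0,-1,0]]'
python3 -m crank '[[0,0,0,0,0,-0.2,0],[0,0,0,0,0,-0.4,0],[0,0,0,0,0,-0.6,0],[0,0,0,0,0,-0.8,0],[0,0,0,0,0,-1,0],[0,0,0,0,0,-1,0],[0,0,0,0,0,-1,0]]'
python3 - <<'E'
from h import *
s=status.sense(); print(s["eef_pos"],np.degrees(yawof(rot())),s["joints"][5])
im,d,W=cloud("wrist"); 
r=np.radians(26.2); ax=np.array([-np.sin(r),np.cos(r)]); n=np.array([np.cos(r),np.sin(r)])
P=W.reshape(-1,3); P=P[(P[:,2]>27)&(P[:,2]<38)]; q=P[:,:2]-[540,-53.6]; a=q@ax; t=q@n
for k in range(0,240,30):
    m=(a>k)&(a<k+30)&(abs(t)<60)
    if m.sum()>5: print(k,m.sum(),t[m].min().round(1),t[m].max().round(1))
m=abs(t)<35; print("end",a[m].max())
plan([(540,-53.6,187,26.2)])
E
```

```text
time_s: 43.2
eef_pos: [522.3, -18.1, 190.4]
ee_rot: [-0.0, 0.848, -0.53, 0.0]
force: [-0.3, 0.3, -0.0]
grip_width: 1.0
grip_force: 0.0
time_s: 44.0
eef_pos: [539.8, -54.1, 250.3]
ee_rot: [-0.0, 0.987, -0.162, 0.0]
force: [-0.0, 0.4, -0.2]
grip_width: 1.0
grip_force: 0.0
time_s: 44.5
eef_pos: [539.8, -54.0, 250.3]
ee_rot: [-0.0, 0.977, 0.211, -0.0]
force: [-0.3, -0.4, 0.2]
grip_width: 0.996
grip_force: 0.0
time_s: 45.0
eef_pos: [539.8, -54.0, 250.3]
ee_rot: [0.0, 0.832, 0.554, 0.0]
force: [-1.1, -0.3, 0.2]
grip_width: 0.999
grip_force: 0.0
time_s: 45.7
eef_pos: [539.8, -54.0, 250.4]
ee_rot: [0.0, 0.559, 0.829, 0.0]
force: [-0.2, 0.3, 0.3]
grip_width: 0.999
grip_force: 0.0
[539.82319586 -53.97320238 250.36646326] 21.995541964833155 -0.6996235568488477
0 537 -30.8 28.7
30 613 -30.7 28.9
60 710 -30.8 29.1
90 808 -30.9 29.6
120 565 -30.6 29.9
end 141.40597961922114
1 / 1 [0.003, 0.003, 0.633] [-0.0, -0.0, -0.095] mm 63 deg 4 j6 -0.77
```

```bash
python3 -m crank '[[0,-0.005,0,0,0,-0.095,0],[0,-0.007,0.25,0,0,-0.095,0],[0,-0.007,0.5,0,0,-0.095,0],[0,-0.007,0.633,0,0,-0.095,0],[0,-0.007,0.633,0,0,-0.095,0],[0,-0.007,0.633,0,0,-0.095,0]]'
python3 -m crank '[[0,0,0,0,0,0,0.3],[0,0,0,0,0,0,0.5],[0,0,0,0,0,0,0.5],[0,0,0,0,0,0,0.5],[0,0,0,0,0,0,0.5],[0,0,0,0,0,0,0.5]]' 90
python3 - <<'E'
from h import *
s=status.sense(); print(s["eef_pos"],np.degrees(yawof(rot())),s["joints"][5])
# target: mouth (520.3,166.7), axis from fit
a=np.radians(3.4); ax=np.array([np.sin(a),np.cos(a)]); M=np.array([520.3,166.7])
g=M-ax*(180+15); print(g)
plan([(s["eef_pos"][0],s["eef_pos"][1],214,None),(g[0],g[1],214,-3.4)])
E
```

```text
time_s: 46.35
eef_pos: [539.5, -54.3, 187.8]
ee_rot: [0.0, 0.528, 0.849, 0.0]
force: [0.4, -1.0, -0.1]
grip_width: 1.001
grip_force: 0.0
time_s: 46.95
eef_pos: [539.5, -54.3, 188.7]
ee_rot: [0.001, 0.528, 0.849, 0.0]
force: [-2.0, 1.4, 8.7]
grip_width: 0.677
grip_force: 97.4
[539.53483009 -54.30884832 188.6735517 ] 26.2700714330426 -0.7748609599700675
[508.73525715 -27.95676645]
1 / 1 [-0.0, 0.0, -0.253] [0.002, 0.002, -0.0] mm 25 deg 0 j6 -0.77
1 / 1 [0.372, -0.159, -0.0] [0.0, 0.0, 0.659] mm 40 deg -30 j6 -0.23
```

```bash
python3 -m crank '[[0,0,-0.06,0,0,0,0.5],[0,0,-0.15,0,0,0,0.5],[0,0,-0.22,0,0,0,0.5],[0,0,-0.253,0,0,0,0.5],[0,0,-0.253,0,0,0,0.5]]'
python3 -m crank '[[0.04,-0.02,0,0,0,0.06,0.5],[0.11,-0.05,0,0,0,0.18,0.5],[0.19,-0.08,0,0,0,0.33,0.5],[0.27,-0.12,0,0,0,0.47,0.5],[0.34,-0.14,0,0,0,0.6,0.5],[0.372,-0.159,0,0,0,0.659,0.5],[0.372,-0.159,0,0,0,0.659,0.5],[0.372,-0.159,0,0,0,0.659,0.5]]'
python3 - <<'E'
from h import *
s=status.sense(); print(s["eef_pos"],s["grip_width"],s["wrist_torque"],np.degrees(yawof(rot())),s["joints"][5])
im,d,W=cloud("wrist"); np.savez("w9.npz",W=W,im=im); save(im,"pics/w9.png",1.2)
E
```

```text
time_s: 47.45
eef_pos: [539.2, -54.3, 213.0]
ee_rot: [0.001, 0.528, 0.849, 0.0]
force: [0.3, -0.1, -2.5]
grip_width: 0.67
grip_force: 96.5
time_s: 48.25
eef_pos: [508.5, -28.0, 212.3]
ee_rot: [-0.0, 0.727, 0.686, -0.0]
force: [0.1, 0.3, -2.9]
grip_width: 0.676
grip_force: 96.4
[508.50142531 -27.97744882 212.28526169] 0.6764948906125143 [-0.15838311 -0.04880889 -0.03230706] -3.3083228360347166 -0.22753900097590313
```

View pics/w9.png

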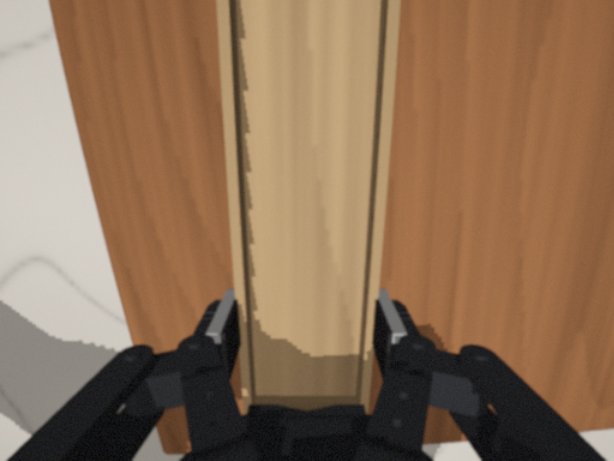

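The tray is held straight ahead, but its end lies out of view. I'm checking pitch and alignment numerically.

```bash
python3 - <<'E'
from h import *
W=np.load("w9.npz")["W"]; P=W.reshape(-1,3); P=P[np.isfinite(P[:,0])&(abs(P[:,0]-513)<40)&(P[:,2]>38)&(P[:,2]<75)]
for y in range(-10,130,20):
    q=P[(P[:,1]>y)&(P[:,1]<y+20)]; 
    if len(q)>10: print(y,len(q),q[:,0].min().round(1),q[:,0].max().round(1),((q[:,0].min()+q[:,0].max())/2).round(2),"z",np.percentile(q[:,2],[50,90]).round(1))
im,d,W=cloud("top")
P=W.reshape(-1,3)
m=(abs(P[:,0]-515)<50)&(P[:,1]>60)&(P[:,1]<166)&(P[:,2]>40); q=P[m]; print("top end y",q[:,1].max(), np.median(q[:,2]))
m=(abs(P[:,0]-525)<60)&(P[:,1]>130)&(P[:,2]>64)&(P[:,2]<80); q=P[m]; print("sleeve",cv2.boxPoints(cv2.minAreaRect(q[:,:2].astype(np.float32))).round(1).tolist())
for k in range(170,420,40):
    z=q[(q[:,1]>k)&(q[:,1]<k+40)]; print(k,z[:,0].min().round(1),z[:,0].max().round(1),(z[:,0].min()+z[:,0].max())/2)
E
```

```text
-10 4479 479.5 540.5 510.0 z [42.8 55.2]
10 5092 481.1 541.9 511.5 z [42.8 55.3]
30 5814 482.2 543.2 512.7 z [42.7 55.1]
50 6630 483.2 544.6 513.92 z [42.6 55. ]
70 7442 484.4 545.9 515.16 z [42.5 55. ]
90 1856 485.5 545.2 515.34 z [42.3 44.1]
top end y 165.94674431811742 44.56824259860173
sleeve [[486.1000061035156, 167.3000030517578], [557.0999755859375, 163.0], [572.2000122070312, 411.6000061035156], [501.20001220703125, 415.8999938964844]]
170 486.7 559.4 523.0749479627125
210 489.2 561.7 525.4468316075512
250 491.6 563.6 527.6276674985583
290 493.9 566.2 530.03437805986
330 496.2 568.5 532.339464245179
370 498.6 571.2 534.9127055403567
410 501.4 567.5 534.418240902474
```

```bash
python3 -m crank '[[0,0.005,0.05,0,0,-0.004,0.5],[0,0.005,0.12,0,0,-0.007,0.5],[0,0.005,0.17,0,0,-0.007,0.5],[0,0.005,0.18,0,0,-0.007,0.5],[0,0.005,0.18,0,0,-0.007,0.5],[0,0.005,0.18,0,0,-0.007,0.5]]'
python3 -m crank '[[0.04,0,0,0,0,0,0.5],[0.1,0,0,0,0,0,0.5],[0.16,0,0,0,0,0,0.5],[0.22,0,0,0,0,0,0.5],[0.28,0,0,0,0,0,0.5],[0.34,0,0,0,0,0,0.5],[0.38,0,0,0,0,0,0.5],[0.4,0,0,0,0,0,0.5],[0.4,0,0,0,0,0,0.5]]'
python3 - <<'E'
from h import *
s=status.sense(); print(s["eef_pos"],s["grip_width"],s["wrist_torque"],np.degrees(yawof(rot())))
im,d,W=cloud("scene"); save(cv2.resize(im[110:200,230:370],None,fx=5,fy=5),"pics/s10.png")
im,d,W=cloud("wrist"); np.savez("w10.npz",W=W,im=im)
E
```

```text
time_s: 48.95
eef_pos: [509.0, -28.0, 194.5]
ee_rot: [0.0, 0.726, 0.688, 0.0]
force: [-0.4, 0.3, -3.0]
grip_width: 0.674
grip_force: 96.5
time_s: 49.85
eef_pos: [511.1, 12.2, 194.4]
ee_rot: [-0.0, 0.726, 0.688, -0.0]
force: [0.1, -0.3, -3.1]
grip_width: 0.674
grip_force: 96.5
[511.09581605  12.22615997 194.39783906] 0.6744294694512534 [-0.15716168  0.00286496  0.00779749] -3.0579742487034225
```

View pics/s10.png

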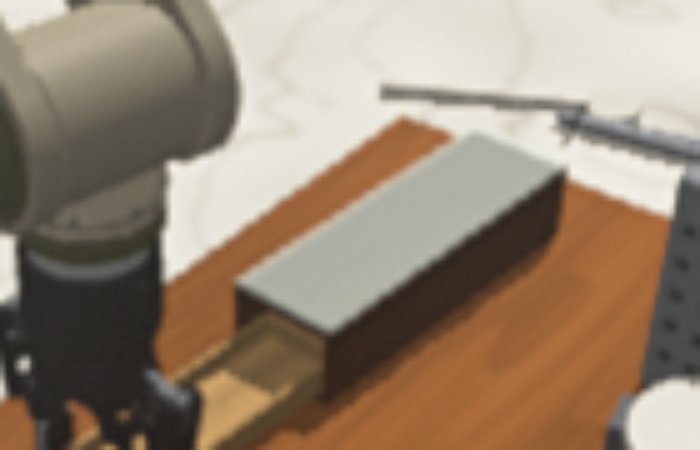

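The plain end has entered the mouth (245–325, 330–380) with no force. Continuing.

```bash
python3 -m crank '[[0.05,0,0,0,0,0,0.5],[0.14,0,0,0,0,0,0.5],[0.24,0,0,0,0,0,0.5],[0.34,0,0,0,0,0,0.5],[0.44,0,0,0,0,0,0.5],[0.53,0,0,0,0,0,0.5],[0.58,0,0,0,0,0,0.5],[0.6,0,0,0,0,0,0.5],[0.6,0,0,0,0,0,0.5]]'
python3 - <<'E'
from h import *
s=status.sense(); print(s["eef_pos"],s["grip_width"],s["wrist_torque"],np.degrees(yawof(rot())))
im,d,W=cloud("wrist"); np.savez("w11.npz",W=W,im=im); save(im,"pics/w11.png",1.2)
E
```

```text
time_s: 50.85
eef_pos: [514.3, 72.1, 194.4]
ee_rot: [0.0, 0.726, 0.688, 0.0]
force: [-0.2, -0.3, -3.1]
grip_width: 0.674
grip_force: 96.5
[514.32178686  72.06326749 194.39547973] 0.6744463275150769 [-0.12343045 -0.01861643  0.04959203] -3.0608174657895275
```

View pics/w11.png

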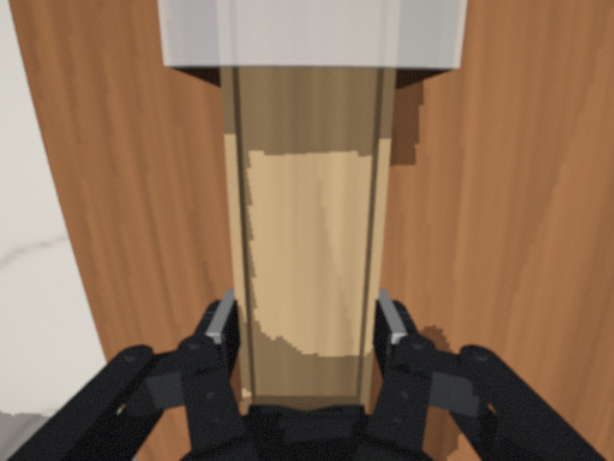

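The tray is centred in the mouth (tray cols 222–395 within sleeve cols 165–462, row 65) and tracking straight. That was my last picture; from here I'll go by numbers.

```bash
python3 -m crank '[[0.05,0,0,0,0,0,0.5],[0.14,0.001,0,0,0,0,0.5],[0.24,0.001,0,0,0,0,0.5],[0.34,0.001,0,0,0,0,0.5],[0.44,0.002,0,0,0,0,0.5],[0.54,0.002,0,0,0,0,0.5],[0.63,0.003,0,0,0,0,0.5],[0.68,0.003,0,0,0,0,0.5],[0.7,0.003,0,0,0,0,0.5],[0.7,0.003,0,0,0,0,0.5]]'
python3 - <<'E'
from h import *
s=status.sense(); print(s["eef_pos"],s["grip_width"],s["wrist_torque"],np.degrees(yawof(rot())))
E
```

```text
time_s: 51.9
eef_pos: [518.3, 141.9, 194.3]
ee_rot: [0.0, 0.726, 0.688, -0.0]
force: [-0.1, 0.0, -2.5]
grip_width: 0.676
grip_force: 96.5
[518.34828455 141.92853358 194.34795135] 0.6760589196357808 [-0.06550738 -0.00611252  0.00954001] -3.062028279278244
```

```bash
python3 -m crank '[[0,0,0.01,0,0,0,0.5],[0,0,0.015,0,0,0,0.5],[0,0,0.015,0,0,0,0.3],[0,0,0.015,0,0,0,0],[0,0,0.015,0,0,0,0],[0,0,0.015,0,0,0,0]]'
python3 -m crank '[[0,0,-0.2,0,0,0,0],[0,0,-0.6,0,0,0,0],[-0.3,0,-0.9,0,0,0,0],[-0.6,0,-0.9,0,0,0,0],[-0.85,0,-0.9,0,0,0,0],[-0.85,0,-0.9,0,0,0,0],[-0.85,0,-0.9,0,0,0,0]]'
python3 - <<'E'
from h import *
s=status.sense(); print(s["eef_pos"],np.degrees(yawof(rot())))
im,d,W=cloud("wrist"); P=W.reshape(-1,3); P=P[np.isfinite(P[:,0])&(abs(P[:,0]-515)<45)]
m=(P[:,2]>46)&(P[:,2]<58)&(P[:,1]>60)&(P[:,1]<110); q=P[m]; print("panel",len(q),np.percentile(q[:,1],[1,50,99]),q[:,0].min(),q[:,0].max(),np.median(q[:,2]))
m=(P[:,2]>30)&(P[:,2]<58)&(P[:,1]>35)&(P[:,1]<76); q=P[m]; print("knob",len(q),q[:,1].min(),q[:,1].max(),np.percentile(q[:,0],[2,50,98]),np.median(q[:,2]))
m=(P[:,2]>28)&(P[:,2]<40)&(P[:,1]>90)&(P[:,1]<160)
for y in (90,110,130,150):
    q=P[m&(P[:,1]>y)&(P[:,1]<y+20)]; print(y,len(q),q[:,0].min(),q[:,0].max(),np.median(q[:,2])) if len(q) else 0
E
```

```text
time_s: 52.5
eef_pos: [518.5, 141.8, 193.1]
ee_rot: [0.0, 0.726, 0.688, 0.0]
force: [-0.4, -0.8, 1.0]
grip_width: 0.997
grip_force: 0.0
time_s: 53.2
eef_pos: [513.8, 56.9, 283.0]
ee_rot: [-0.0, 0.726, 0.688, 0.0]
force: [-0.5, -0.1, -0.9]
grip_width: 0.996
grip_force: 0.0
[513.81765093  56.88023237 282.98569774] -3.1339408189439597
panel 1321 [60.43880245 83.33715125 89.25605881] 485.61157590293067 544.0060707774938 50.23847385768178
knob 702 47.447379023617856 75.9684293238316 [505.27033451 513.12598972 521.00599893] 48.95836623078296
90 312 485.43911934535816 545.610503735259 34.97757667675383
110 344 486.5523970675422 546.6319314317715 34.964600712543
130 381 487.5323167893899 548.4865638006702 34.86544896743831
150 199 488.8315049184557 548.5045809293013 34.96272098343704
```

```bash
python3 -m crank '[[0.04,0,0.2,0,0,0,0],[0.075,-0.007,0.5,0,0,0,0],[0.075,-0.007,0.8,0,0,0,0],[0.075,-0.007,0.88,0,0,0,0],[0.075,-0.007,0.88,0,0,0,0]]'
python3 -m crank '[[0,0,0,0,0,0,0.5],[0,0,0,0,0,0,0.9],[0,0,0,0,0,0,1],[0,0,0,0,0,0,1],[0,0,0,0,0,0,1],[0,0,0,0,0,0,1],[0,0,0,0,0,0,1]]' 40
python3 - <<'E'
from h import *
s=status.sense(); print(s["eef_pos"],s["force"],s["wrist_torque"],np.degrees(yawof(rot())))
E
```

```text
time_s: 53.75
eef_pos: [513.4, 65.1, 194.3]
ee_rot: [-0.001, 0.725, 0.688, -0.001]
force: [-0.4, 0.6, -0.2]
grip_width: 1.001
grip_force: 0.0
time_s: 54.45
eef_pos: [513.6, 64.4, 195.1]
ee_rot: [0.0, 0.726, 0.688, 0.0]
force: [0.1, -0.0, 1.1]
grip_width: 0.182
grip_force: 43.6
[513.64078496  64.37691927 195.11704357] [ 0.06038815 -0.04713464  1.12547059] [ 0.03483843 -0.19184632 -0.08685702] -3.091729297865329
```

```bash
python3 -m crank '[[0.05,0,0,0,0,0,1],[0.13,0,0,0,0,0,1],[0.22,0.001,0,0,0,0,1],[0.31,0.001,0,0,0,0,1],[0.4,0.002,0,0,0,0,1],[0.49,0.002,0,0,0,0,1],[0.58,0.003,0,0,0,0,1],[0.64,0.003,0,0,0,0,1],[0.68,0.003,0,0,0,0,1],[0.7,0.003,0,0,0,0,1],[0.7,0.003,0,0,0,0,1]]'
python3 - <<'E'
from h import *
s=status.sense(); print(s["eef_pos"],s["force"],s["wrist_torque"],s["grip_width"],np.degrees(yawof(rot())))
im,d,W=cloud("top"); P=W.reshape(-1,3)
m=(abs(P[:,0]-525)<60)&(P[:,1]>140)&(P[:,2]>64)&(P[:,2]<80); print("mouth",P[m][:,1].min())
E
```

```text
time_s: 55.55
eef_pos: [517.7, 135.2, 195.4]
ee_rot: [0.0, 0.725, 0.688, 0.0]
force: [-0.3, -1.6, 8.2]
grip_width: 0.183
grip_force: 44.4
[517.70454685 135.20905288 195.39322337] [-0.3458194  -1.63336445  8.1959871 ] [-0.36933639  0.0817648   0.01896964] 0.18320222216075324 -3.0190793865137637
mouth 233.25770497064528
```

```bash
python3 -m crank '[[0,0,-0.008,0,0,0,1],[0.02,0,-0.008,0,0,0,1],[0.04,0,-0.008,0,0,0,1],[0.06,0,-0.008,0,0,0,1],[0.08,0,-0.008,0,0,0,1],[0.1,0,-0.008,0,0,0,1],[0.11,0,-0.008,0,0,0,1],[0.11,0,-0.008,0,0,0,1]]'
python3 -m crank '[[0.01,0,0,0,0,0,1],[0.02,0,0,0,0,0,1],[0.02,0,0,0,0,0,1]]'
python3 -m crank '[[0.01,0,0,0,0,0,1],[0.01,0,0,0,0,0,1]]'
```

```text
time_s: 56.4
eef_pos: [518.1, 145.5, 195.6]
ee_rot: [-0.0, 0.726, 0.688, 0.0]
force: [-0.6, 1.0, -2.2]
grip_width: 0.18
grip_force: 43.1
time_s: 56.7
eef_pos: [518.2, 147.4, 195.7]
ee_rot: [-0.0, 0.726, 0.688, 0.0]
force: [0.5, 1.2, -2.4]
grip_width: 0.178
grip_force: 43.1
time_s: 56.9
eef_pos: [518.3, 148.4, 195.7]
ee_rot: [-0.0, 0.726, 0.688, 0.0]
force: [-0.8, 0.0, -1.1]
grip_width: 0.178
grip_force: 43.1
```

```bash
for i in 1 2 3; do echo; done; python3 -m crank '[[0.01,0,0,0,0,0,1],[0.01,0,0,0,0,0,1]]' | grep -E "eef|^force"
python3 -m crank '[[0.01,0,0,0,0,0,1],[0.01,0,0,0,0,0,1]]' | grep -E "eef|^force"
python3 -m crank '[[0.01,0,0,0,0,0,1],[0.01,0,0,0,0,0,1]]' | grep -E "eef|^force"
```

```text
eef_pos: [518.4, 149.0, 195.7]
force: [-0.6, -3.8, -1.2]
eef_pos: [518.4, 149.4, 195.6]
force: [-2.5, -11.0, 0.2]
eef_pos: [518.5, 149.6, 195.5]
force: [-2.1, -17.9, -0.2]
```

```bash
python3 -m crank '[[-0.01,0,0,0,0,0,1],[-0.01,0,0,0,0,0,0.7],[-0.01,0,0,0,0,0,0.3],[-0.01,0,0,0,0,0,0],[-0.01,0,0,0,0,0,0],[-0.01,0,0,0,0,0,0],[-0.01,0,0,0,0,0,0]]'
python3 -m crank '[[0,0,-0.2,0,0,0,0],[0,0,-0.6,0,0,0,0],[-0.3,0,-1,0,0,0,0],[-0.7,0,-1,0,0,0,0],[-0.7,0,-1,0,0,0,0],[-0.7,0,-1,0,0,0,0]]'
python3 - <<'E'
from h import *
s=status.sense(); print(s["eef_pos"])
im,d,W=cloud("wrist"); P=W.reshape(-1,3); P=P[np.isfinite(P[:,0])&(abs(P[:,0]-520)<45)]
m=(P[:,2]>66)&(P[:,2]<80); q=P[m]; print("mouth",np.percentile(q[:,1],[0,.5]))
m=(P[:,2]>46)&(P[:,2]<57)&(P[:,1]<175); q=P[m]; b=abs(q[:,0]-518.5)>14; print("panel",b.sum(),np.percentile(q[b][:,1],[0,5,50]) if b.sum() else 0)
print("knob tip",q[~b][:,1].min(),q[~b][:,1].max(),q[~b][:,0].min(),q[~b][:,0].max(),np.median(q[~b][:,2]))
m=(P[:,2]>20)&(P[:,2]<57)&(P[:,1]>100); q=P[m]; b=abs(q[:,0]-518.5)>14; print("panelface min y",np.percentile(q[b][:,1],[0,2,10]))
E
```

```text
time_s: 58.2
eef_pos: [518.4, 150.4, 195.7]
ee_rot: [-0.0, 0.726, 0.688, 0.0]
force: [0.4, 0.3, -0.7]
grip_width: 1.001
grip_force: 0.0
time_s: 58.8
eef_pos: [514.6, 80.0, 295.7]
ee_rot: [-0.0, 0.726, 0.687, 0.0]
force: [0.2, -0.8, -0.6]
grip_width: 1.001
grip_force: 0.0
[514.60555636  80.03612098 295.68636524]
mouth [164.66232291 165.89726117]
panel 53 [164.63591997 164.71583222 167.94216264]
knob tip 131.27821335755064 167.94609130490758 504.8008925892915 532.1507752371265 48.90702344070084
panelface min y [164.63591997 164.6807781  165.16697316]
```

```bash
python3 - <<'E'
from h import *
im,d,W=cloud("top"); tins(W,98,115,(340,680),(-330,-190),15)
im,d,W=cloud("scene"); tins(W,98,115,(340,680),(-330,-190),15)
f=np.load("top0.npz")["W"]; W=cloud("top")[2]
for u,v in((357,190),(417,190),(304,175),(240,185)): print(W[int(v/1.5),int(u/1.5)].round(0),f[int(v/1.5),int(u/1.5)].round(0))
print(ticket.finish_job())
E
```

```text
[ 535.2 -267.5] [ 40.8 125.9] z 105.5 351
[ 450.3 -241.9] [37.2 39.8] z 106.2 120
[ 405.2 -230.9] [39.5 39.2] z 105.7 123
[ 490.5 -256.8] [ 42.9 225.8] z 106.0 1252
[756.  86.  53.] [756.  86.  53.]
[761. -58.  52.] [761. -58.  53.]
[782. 213.  78.] [782. 213.  76.]
[727. 338. 166.] [728. 338. 163.]
the job is handed in; nothing more can be done
None
```

The job is done and handed in: all five tins stand upright on the wooden rail, and the tray is fully home in the sleeve, plain end first, with only the knob outside; the egg cups, bowl and grater read unmoved.

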